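# Sort the laundry-room service spares

## Task

Sort the spare parts left on the laundry-room table: the two machine levelling feet go into the oblong twin tray, one in each bay, the two brass hose couplings go side by side into the round dish, and the T-bar tap handle goes into the square tray. Stand every part upright and flat on the floor of its tray, let go, and leave the detergent bottle and the wrench where they are.

Things in the scene. Friction and masses are not known exactly. Their poses are not given: they have to be found in the camera images.
- foot_a: machine levelling foot standing upright: round black rubber base 44 dia x 14 high, hexagon 22 across flats from 14 to 22 mm height, then an upright steel stud 12 dia up to 60 mm height (best grip: the stud). About 90 g. Origin: centre of its underside, z up along the stud. There are two alike.
- foot_b: machine levelling foot standing upright: round black rubber base 44 dia x 14 high, hexagon 22 across flats from 14 to 22 mm height, then an upright steel stud 12 dia up to 60 mm height (best grip: the stud). About 90 g. Origin: centre of its underside, z up along the stud. There are two alike.
- nut_a: brass hose coupling standing on its hexagon: hexagon 36 across flats (42 across corners) x 16 high, above it a round tubular neck 24 outer dia from 16 to 40 mm height, open at the top (best grip: the neck). About 110 g. Origin: centre of its underside, z up along its axis. There are two alike.
- nut_b: brass hose coupling standing on its hexagon: hexagon 36 across flats (42 across corners) x 16 high, above it a round tubular neck 24 outer dia from 16 to 40 mm height, open at the top (best grip: the neck). About 110 g. Origin: centre of its underside, z up along its axis. There are two alike.
- tap_handle: steel T-bar tap handle standing upright: round base 36 dia x 8 high tapering to a neck 16 dia at 16 mm height, the neck going up to 42 mm, and a level round bar 14 dia, 74 long overall, centred on the neck along the handle's x axis, bar axis at 36 mm height (best grip: across the bar at the middle, fingers closing along the handle's y axis). About 120 g. Origin: centre of its underside, z up.
- twin_tray: fixed blue plastic oblong tray with two bays, 78 (its x) by 152 (its y) outside, 17 high; walls and the divider across its middle 4 thick, floor 4 thick; each bay is 70 by 70 inside, bay centres at y = +37 and -37 mm in the tray's frame. Origin: centre of its underside (on the table), z up.
- round_dish: fixed blue plastic round dish, 124 outside dia, 17 high, wall 4 thick, floor 4 thick, 116 inside dia. Origin: centre of its underside (on the table), z up. Two couplings fit side by side, 26 mm either side of the centre.
- square_tray: fixed blue plastic square tray without divider, 94 by 94 outside, 17 high, walls 4 thick, floor 4 thick, 86 by 86 inside. Origin: centre of its underside (on the table), z up.
- detergent: bystander: loose upright white detergent bottle, 72 dia, 170 high, to the right of the work. Origin: centre of its underside.
- wrench: bystander: loose steel wrench 170 long lying flat beyond the trays, along its x axis. Origin: under the middle of its length.
Not all that is in view belongs to the job. What is shaped like the foot_b but green is not meant. What is shaped like the tap_handle but red is not meant.

How it is judged:
By the outcome, as a careful person would: the job done as asked, in the order asked, and still so for the second after the job is handed in, with the robot touching nothing.
It also fails if it takes over 128 s, if anything falls off the work surface, if the arm or the gripper's body presses on something with over 40 N, if the wrist force passes 120 N, or if a joint passes its speed limit or range.

## Robot

A 7-joint arm with a two-finger parallel gripper is mounted at the origin on the work surface. World frame = base frame: x ahead of the robot, y to its left, z up, the work surface at z = 0. Lengths are in m, angles in rad, forces in N, time in s.
With the tool pointing down it reaches from about 0.4 to 0.85 m from the base axis. Payload 4.5 kg.
Tool frame: the origin (TCP) lies midway between the tips of the shut fingers; the grasp point (between the pads) lies 19 mm behind it; z points along the fingers, y is the direction in which the jaws open and shut (so a half turn about z gives the same grasp; the last joint's range is limited). The gripper opens to 88 mm and grips with 3 to 60 N. Pads are 18 mm wide; open, the fingers measure 123 mm over their backs; the gripper's body (75 mm by 187 mm) begins 45 mm behind the grasp point.
Start: joints at [1.183, 0.689, -0.195, 1.565, 0.157, 0.902, -0.215], TCP at [0.256, -0.57, 0.212] pointing down, gripper open.
Joint ranges: [-3.01, 3.01], [-0.46, 2.08], [-1.47, 1.51], [0.13, 2.56], [-1, 4.14], [0.04, 2.09], [-2.66, 2.66]. Speed limits (rad/s): [2.57, 2.57, 3.14, 3.14, 3.14, 3.14, 3.14].

## Interface

Orientations are given as a unit quaternion [x, y, z, w].
In Python, from plant import get_state, snapshot, finish_job, regions_of gives the robot as it stands.
- The arm moves only by the tool send_rows, never from a script. Its argument "series" is a list of rows, each an object of numbers: "grip": the opening, from 0 (shut) to 1 (fully open); "dx", "dy", "dz": the shift along the tool's x, y, z in mm; "turn": the turn about the tool's z in rad. A call has 1 to 20 rows; each row shifts and turns the commanded pose from where the row before left it, along the tool's axes as they then stand; what a row does not reach is not made up. A row lasts 1/10 s, in which the tool goes at most 50 mm and 8.59 degrees, less where a joint would pass 70% of its speed; a pose out of reach is approached as far as the arm can. A call is refused whole if a number of a shift passes 50 or a number of a turn 0.15, either way. A call with a gripper value outside its range is refused whole. The fingers move at their own pace and stop on an object; "force" is the grip in N (left out, the last holds). Time passes only in rows, so rows that do not move let the fingers close. It gives the time, the measured TCP pose, the force and the opening at its end, in the units of the state.
- get_state(): the state, without advancing time (a new reading comes with each control period).
- snapshot(name): name is "scene" or "side" or "wrist"; returns a dict with "img" (384x512x3 uint8, red, green, blue), "depth" (384x512 float32, m along the optical axis (not along the pixel's ray), 0 where there is no reading), "fov_y" (degrees; the focal length in pixels is half the picture's height over the tangent of half this angle, whatever the lens; pixels are square), "cx", "cy" (the principal point, pixels), "k1" (the pictures are not rectified: a ray, as slopes to the right and down, at radius r is drawn at 1 + k1 r^2 times it, then the intrinsics apply), "R" (3x3) and "t" (3): a world point X has camera coordinates R X + t. Camera axes: x right, y down, z forward; pixel columns grow to the right and rows downward; lengths in m; the calibration is good to about 2 mm. A picture is of the moment at which its call begins.
- finish_job(): hands the job in, once; it reports no verdict.
Trained networks look in a picture, given as the dict that the camera call returned (one of the last four; its "shot" number tells which), for a name from the list of things; names that differ only in an ending like _2 or _b are one class to them, and where a whole thing is asked for, a point or a joint stands for the part that bears it (a point fixed in the world has none). Each returns a list of dicts, best first, with "score" (0 to 1); they miss things now and then, are a little off and sometimes report something else, mostly with a low value. They report only what shows in the picture. A call takes as long as a camera call. They do not tell look-alikes from the thing itself.
- regions_of(picture, target): "pixels" (384x512 bool, what is visible of it) and "extent" ([left, top, right, bottom] in pixels, round what is visible of it).
The state is a dict: "clock": time; "q": joint angles; "qd": joint speeds; "joint_torque": joint torques, N m; "tool_pos": TCP position; "eef_rot": TCP orientation; "contact_force": force on the tool from outside, world axes, zero at the start; "moment": the same for the moment, N m; "opening": opening from 0.0 (shut) to 1.0 (fully open).
Only numpy, scipy, OpenCV 4.12 (cv2) and the standard library are available. Lean on these libraries where they do the work, as an engineer would, in place of code of your own. Each camera call takes 0.05 s, during which the arm holds its last target.

## Working session

There is one attempt and no reset: what is moved stays moved. The work goes in short steps, Python scripts to look and compute and a tool call to move; the robot and the scene stay as the last step left them, time stands still between calls to the robot, and variables do not carry over. Pictures are saved under pics/ and viewed, and the job is handed in when it is done.

Besides the shell and the picture viewer there is one more tool, called after ">>>" in YAML: its name, and indented under it one key for each argument. send_rows: Moves the arm, as the interface text tells. Its arguments: {"type":"object","properties":{"series":{"type":"array","items":{"type":"object","properties":{"grip":{"type":"number"},"dx":{"type":"number"},"dy":{"type":"number"},"dz":{"type":"number"},"turn":{"type":"number"}}}},"force":{"type":"number"}},"required":["series"]}

```bash
ls; mkdir -p pics
python3 - <<'E'
from plant import *
import cv2,numpy as np
s=get_state();print(s)
for n in("scene","side","wrist"):
    p=snapshot(n);print(n,p['shot'],p['fov_y'],p['cx'],p['cy'],p['k1'],p['R'],p['t'])
    cv2.imwrite(f'pics/{n}0.png',p['img'][:,:,::-1])
E
```

```text
pics
{'clock': 0.0, 'q': array([ 1.18277658,  0.68999278, -0.19451736,  1.56633551,  0.15732634,
        0.90247558, -0.21505667]), 'qd': array([ 0.00068689,  0.00070052, -0.00086392,  0.00098236,  0.00127607,
       -0.00057001,  0.00057791]), 'joint_torque': array([-5.49461174e-05, -5.27556288e+01, -1.26664594e+00, -1.53428757e+01,
       -5.25832234e-02,  6.51410475e-03,  1.25886213e-04]), 'tool_pos': array([ 0.25556195, -0.56962713,  0.21110694]), 'eef_rot': array([ 9.77825188e-01,  2.09420812e-01, -2.60788686e-04, -8.70060247e-04]), 'contact_force': array([-0.09682114, -0.47458084, -0.50694912]), 'moment': array([0.03377921, 0.02993614, 0.03261799]), 'opening': 0.9994152649693782}
scene 1 54.40271695061502 256.7112366052132 196.8373011448218 0.011514602358113668 [[-0.72937806  0.68410266 -0.00334783]
 [ 0.56286812  0.59732416 -0.57129969]
 [-0.3888279  -0.41857784 -0.82073471]] [ 0.4524722  -0.23169014  1.53375587]
side 2 52.96164468271107 252.5405627021436 192.7258022921596 -0.06614917815282052 [[ 0.67555256 -0.73717174  0.01437223]
 [-0.38777131 -0.37180218 -0.84344327]
 [ 0.62710617  0.56421713 -0.53702596]] [-0.45609699  0.20845344  0.74943164]
wrist 3 69.96708320111351 260.02351304203677 190.97933754581388 -0.05592031951162162 [[ 0.40946251 -0.91232537 -0.00169497]
 [-0.87657861 -0.39393255  0.27645448]
 [-0.25288414 -0.11171197 -0.96102552]] [-0.62367749 -0.03812064  0.38895188]
```

View pics/scene0.png

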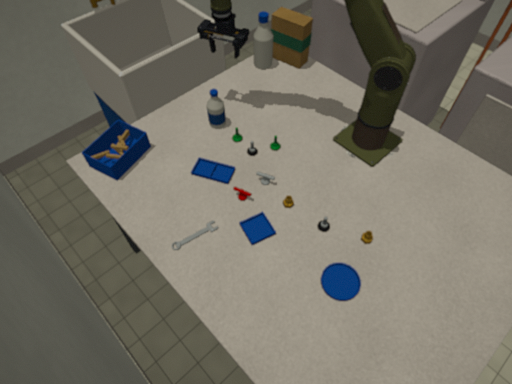

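View pics/side0.png

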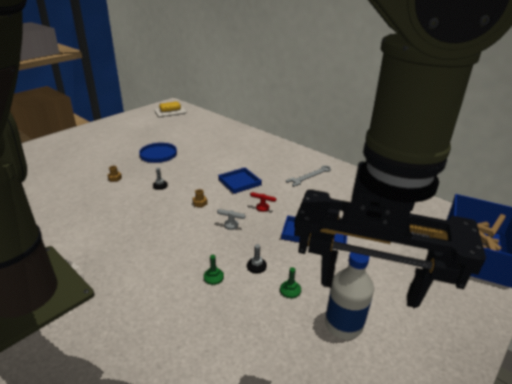

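View pics/wrist0.png

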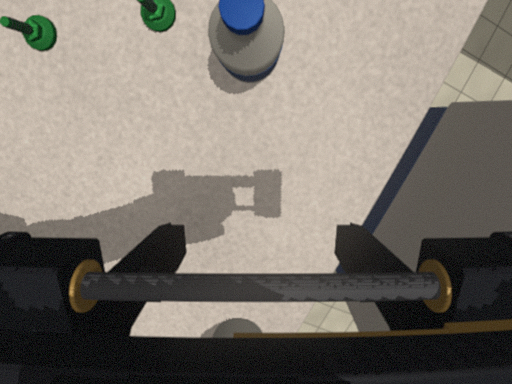

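The scene picture shows these candidates:
- **Feet:** black at (252,148) and (324,224). The green look-alikes are at (237,134) and (275,143).
- **Tap handle:** steel at (265,180). The red look-alike is at (243,194).
- **Couplings:** (288,201) and (367,237).
- **Trays:** twin (213,170), square (258,228), dish (341,281).
- **Bottle:** (216,108) is the detergent. A second bottle stands behind at (263,45).

I choose the black-and-steel feet and the steel handle.

```bash
cat > h.py <<'E'
from plant import *
import cv2,numpy as np
def intr(p):
    f=192/np.tan(np.radians(p['fov_y'])/2); return f
def undist(p,uv):
    f=intr(p); d=(np.asarray(uv,float).reshape(-1,2)-[p['cx'],p['cy']])/f
    s=d.copy()
    for _ in range(10): s=d/(1+p['k1']*(s**2).sum(1,keepdims=True))
    return s
def cloud(p,mask):
    v,u=np.nonzero(mask&(p['depth']>0)); z=p['depth'][v,u]
    s=undist(p,np.c_[u,v]); X=np.c_[s*z[:,None],z]
    return (X-p['t'])@p['R'], np.c_[u,v], p['img'][v,u]
def onplane(p,uv,h):
    s=undist(p,uv); d=np.c_[s,np.ones(len(s))]@p['R']; c=-p['R'].T@p['t']
    return c+d*((h-c[2])/d[:,2])[:,None]
def proj(p,X):
    X=np.asarray(X,float).reshape(-1,3)@p['R'].T+p['t']; s=X[:,:2]/X[:,2:]
    s=s*(1+p['k1']*(s**2).sum(1,keepdims=True)); return s*intr(p)+[p['cx'],p['cy']]
E
python3 - <<'E'
from h import *
np.set_printoptions(precision=4,suppress=True)
for n in("scene","side"):
    p=snapshot(n)
    for t in("foot_a","nut_a","tap_handle","twin_tray","round_dish","square_tray","detergent","wrench"):
        for r in regions_of(p,t):
            if r['score']<.2: continue
            X,uv,c=cloud(p,r['pixels'])
            if len(X)<4: continue
            a=[];m=np.median(X,0)
            print(n,t,round(r['score'],2),np.round(r['extent']),len(X),'med',m,'mid',(np.percentile(X,3,0)+np.percentile(X,97,0))/2,'zmax',X[:,2].max().round(3),'col',np.median(c,0))
E
```

```text
scene foot_a 0.5 [235. 130. 243. 144.] 73 med [ 0.387  -0.3691  0.0203] mid [ 0.3851 -0.3692  0.0334] zmax 0.063 col [14. 91. 32.]
scene foot_a 0.45 [249. 142. 258. 156.] 110 med [ 0.3912 -0.2732  0.0168] mid [ 0.3875 -0.2775  0.0314] zmax 0.065 col [77.  78.5 71. ]
scene nut_a 0.49 [286. 198. 292. 210.] 73 med [0.4696 0.0005 0.0215] mid [ 0.4663 -0.0017  0.0251] zmax 0.045 col [94. 70. 18.]
scene tap_handle 0.71 [258. 170. 272. 183.] 104 med [ 0.4552 -0.1302  0.0388] mid [ 0.4527 -0.1337  0.0257] zmax 0.051 col [118.  120.5 114. ]
scene tap_handle 0.57 [231. 186. 251. 201.] 129 med [ 0.5658 -0.1367  0.0371] mid [ 0.5637 -0.1429  0.0245] zmax 0.05 col [135.  22.  17.]
scene twin_tray 0.71 [187. 159. 234. 180.] 719 med [ 0.5651 -0.309   0.0076] mid [ 0.5661 -0.3069  0.0111] zmax 0.025 col [  9.  58. 119.]
scene twin_tray 0.23 [314. 219. 330. 230.] 124 med [0.4465 0.149  0.0148] mid [0.4447 0.1466 0.0337] zmax 0.064 col [65.  65.5 59.5]
scene round_dish 0.9 [319. 260. 360. 300.] 1306 med [0.5564 0.315  0.0063] mid [0.558  0.3137 0.0105] zmax 0.023 col [ 10.  59. 120.]
scene round_dish 
[... 2379 characters left out ...]
ax 0.339 col [17. 43. 95.]
side twin_tray 0.25 [322. 253. 374. 338.] 2989 med [ 0.3589 -0.5079  0.0991] mid [ 0.3667 -0.5034  0.0922] zmax 0.316 col [79. 78. 78.]
side round_dish 0.97 [138. 145. 177. 165.] 619 med [0.5566 0.3189 0.0098] mid [0.555  0.3151 0.014 ] zmax 0.024 col [17. 45. 99.]
side square_tray 0.86 [219. 169. 263. 197.] 768 med [ 0.6145 -0.0023  0.0089] mid [ 0.6118 -0.0039  0.0124] zmax 0.023 col [17. 45. 96.]
side detergent 0.76 [325. 257. 374. 340.] 3047 med [ 0.3587 -0.5077  0.0968] mid [ 0.3672 -0.5033  0.0897] zmax 0.318 col [80. 79. 78.]
side wrench 0.68 [283. 162. 332. 186.] 258 med [ 0.7699 -0.1333  0.0098] mid [ 0.7875 -0.1287  0.0081] zmax 0.016 col [119. 120. 116.]
```

```bash
cat >> h.py <<'E'
from scipy.spatial.transform import Rotation as Ro
np.set_printoptions(precision=4,suppress=True)
def goto(x,y,z,yaw_jaw=None,s=None):
    "totals in tool axes; yaw_jaw: world angle (deg) of jaw axis mod 180"
    s=s or get_state(); R=Ro.from_quat(s['eef_rot']).as_matrix()
    d=R.T@(np.array([x,y,z])-s['tool_pos'])*1000
    jaw=np.degrees(np.arctan2(R[1,1],R[0,1]))
    print('at',s['tool_pos'],'jaw',jaw.round(2),'tilt',np.degrees(np.arccos(-R[2,2])).round(2),'q7',s['q'][6].round(2),'open',round(s['opening'],3),'F',s['contact_force'].round(1),'t',round(s['clock'],2))
    print('shift',d.round(1))
    if yaw_jaw is not None:
        t=(yaw_jaw-jaw+90)%180-90; print('turn(tool z down: -world)',round(-np.radians(t),3))
E
python3 - <<'E'
from h import *
p=snapshot('wrist');s=get_state();R=Ro.from_quat(s['eef_rot']).as_matrix()
c=-p['R'].T@p['t'];print(c,R.T@(c-s['tool_pos']));print(p['R']@R)
goto(.384,-.277,.25,121)
goto(.42,-.25,.30,121)
E
```

```text
[ 0.3205 -0.5408  0.384 ] [ 0.071  -0.0003 -0.1721]
[[ 0.      1.      0.0001]
 [-0.9611  0.     -0.2763]
 [-0.2763 -0.0001  0.9611]]
at [ 0.2559 -0.5702  0.212 ] jaw -65.83 tilt 0.01 q7 -0.22 open 1.001 F [ 1.   1.  -0.2] t 1.1
shift [ 236.9 -215.1  -38. ]
turn(tool z down: -world) -0.119
at [ 0.2559 -0.5702  0.212 ] jaw -65.83 tilt 0.01 q7 -0.22 open 1.001 F [ 1.   1.  -0.2] t 1.1
shift [ 280.8 -225.   -88. ]
turn(tool z down: -world) -0.119
```

```bash
python3 -c "
from h import *
goto(.35,-.24,.27,114)"
```

```text
at [ 0.2559 -0.5702  0.212 ] jaw -65.83 tilt 0.01 q7 -0.22 open 1.001 F [ 1.   1.  -0.2] t 1.1
shift [ 221.1 -262.8  -58. ]
turn(tool z down: -world) 0.003
```

>>> send_rows:
  series:
    - {"dz": -30}
    - {"dz": -28,"dx": 10,"dy": -10}
    - {"dx": 25,"dy": -30}
    - {"dx": 25,"dy": -30}
    - {"dx": 25,"dy": -30}
    - {"dx": 25,"dy": -30}
    - {"dx": 25,"dy": -30}
    - {"dx": 25,"dy": -30}
    - {"dx": 25,"dy": -20}
    - {"dx": 25,"dy": -10}
    - {"grip": 0.6}
    - {}
  force: 25

```text
schema error: expected keys grip, dx, dy, dz, turn
```

Run:
```python
from h import *
p=snapshot('wrist'); cv2.imwrite('pics/w1.png',p['img'][:,:,::-1])
goto(.384,-.277,.25,121)
for t in("foot_a","nut_a","tap_handle","twin_tray","square_tray"):
    for r in regions_of(p,t):
        if r['score']<.3: continue
        X,uv,c=cloud(p,r['pixels'])
        if len(X)<4: continue
        top=X[X[:,2]>np.percentile(X[:,2],97)-.006]
        print(t,round(r['score'],2),np.round(r['extent']),len(X),'med',np.median(X,0),'mid',(np.percentile(X,1,0)+np.percentile(X,99,0))/2,'top',top.mean(0),len(top),'col',np.median(c,0))
```

```text
at [ 0.2559 -0.5702  0.212 ] jaw -65.83 tilt 0.01 q7 -0.22 open 1.001 F [ 0.7 -0.2 -0.1] t 1.15
shift [ 236.9 -215.1  -38.1]
turn(tool z down: -world) -0.119
foot_a 0.93 [ 2. 11. 57. 52.] 1241 med [ 0.299  -0.2401  0.0135] mid [ 0.2982 -0.2366  0.0298] top [ 0.2989 -0.236   0.0581] 127 col [36. 96. 47.]
foot_a 0.88 [135.   0. 172.  30.] 947 med [ 0.375  -0.3797  0.013 ] mid [ 0.3776 -0.3744  0.0303] top [ 0.3762 -0.3769  0.0532] 53 col [35. 96. 46.]
```

View pics/w1.png

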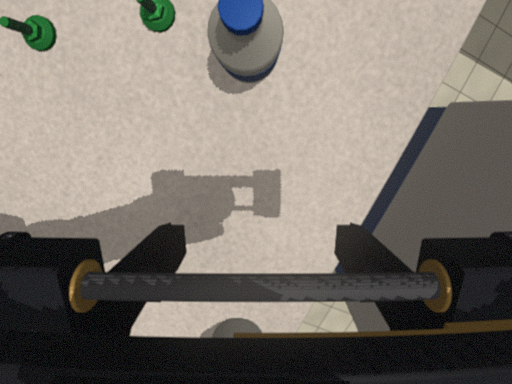

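The tool refused the move because every row needs all five keys. The arm hasn't moved: the picture still shows the start pose, with the two green feet at (40,33) and (157,13).

>>> send_rows:
  series:
    - {"dx": 0,"dy": 0,"dz": -30,"turn": 0,"grip": 1}
    - {"dx": 10,"dy": -10,"dz": -28,"turn": 0,"grip": 1}
    - {"dx": 25,"dy": -30,"dz": 0,"turn": 0,"grip": 1}
    - {"dx": 25,"dy": -30,"dz": 0,"turn": 0,"grip": 1}
    - {"dx": 25,"dy": -30,"dz": 0,"turn": 0,"grip": 1}
    - {"dx": 25,"dy": -30,"dz": 0,"turn": 0,"grip": 1}
    - {"dx": 25,"dy": -30,"dz": 0,"turn": 0,"grip": 1}
    - {"dx": 25,"dy": -30,"dz": 0,"turn": 0,"grip": 0.6}
    - {"dx": 25,"dy": -30,"dz": 0,"turn": 0,"grip": 0.6}
    - {"dx": 25,"dy": -30,"dz": 0,"turn": 0,"grip": 0.6}
    - {"dx": 0,"dy": 0,"dz": 0,"turn": 0,"grip": 0.6}
    - {"dx": 0,"dy": 0,"dz": 0,"turn": 0,"grip": 0.6}
  force: 25

```text
clock: 2.6
tool_pos: [0.3455, -0.2558, 0.2702]
eef_rot: [0.978, 0.21, 0.0, 0.0]
contact_force: [0.3, -1.2, 0.2]
opening: 0.602
```

```bash
cat >> h.py <<'E'
def look(name,targets,cam='wrist',th=.3):
    p=snapshot(cam); cv2.imwrite(f'pics/{name}.png',p['img'][:,:,::-1])
    for t in targets:
        for r in regions_of(p,t):
            if r['score']<th: continue
            X,uv,c=cloud(p,r['pixels'])
            if len(X)<4: continue
            top=X[X[:,2]>np.percentile(X[:,2],97)-.006]
            print(t,round(r['score'],2),np.round(r['extent']),len(X),'med',np.median(X,0),'mid',(np.percentile(X,1,0)+np.percentile(X,99,0))/2,'top',top.mean(0),len(top),'col',np.median(c,0))
    return p
E
python3 - <<'E'
from h import *
goto(.384,-.277,.25,121)
look('w2',("foot_a","nut_a","tap_handle","twin_tray","square_tray"))
E
```

```text
at [ 0.3455 -0.2558  0.2702] jaw -65.71 tilt 0.05 q7 -0.76 open 0.602 F [ 0.3 -1.2  0.2] t 2.6
shift [26.4 35.1 20.2]
turn(tool z down: -world) -0.117
foot_a 0.93 [270. 128. 295. 155.] 585 med [ 0.3863 -0.2741  0.0125] mid [ 0.3845 -0.2762  0.0327] top [ 0.3844 -0.2762  0.0587] 64 col [81. 77. 72.]
foot_a 0.73 [322. 156. 346. 183.] 595 med [ 0.381  -0.3677  0.0126] mid [ 0.3797 -0.3706  0.03  ] top [ 0.3796 -0.3718  0.0583] 62 col [ 73. 119.  73.]
foot_a 0.67 [224. 162. 247. 191.] 495 med [ 0.304  -0.234   0.0129] mid [ 0.3005 -0.2345  0.0332] top [ 0.3006 -0.2341  0.058 ] 63 col [61. 88. 59.]
foot_a 0.56 [29.  0. 49.  7.] 122 med [0.4246 0.1341 0.0085] mid [0.4264 0.1386 0.0062] top [0.4243 0.1372 0.0095] 93 col [21.  19.5 20. ]
nut_a 0.97 [111.   0. 151.  34.] 802 med [ 0.4593 -0.0106  0.0164] mid [ 0.4597 -0.0064  0.0203] top [ 0.4601 -0.0045  0.0382] 167 col [110.  85.  45.]
tap_handle 0.85 [184.  48. 236.  74.] 804 med [ 0.4459 -0.1357  0.0401] mid [ 0.4489 -0.1338  0.0223] top [ 0.4492 -0.1337  0.0411] 531 col [143. 141. 137.]
twin_tray 0.69 [301.   3. 409.  70.] 6388 med [ 0.5661 -0.3051  0.0038] mid [ 0.5636 -0.305   0.0095] top [ 0.5662 -0.3052  0.0155] 1357 col [ 63.  98. 168.]
twin_tray 0.35 [114.   0. 152.  32.] 840 med [ 0.4591 -0.0101  0.0162] mid [0.4597 0.0009 0.0198] top [ 0.4601 -0.0044  0.0382] 168 col [116.  89.  47.]
```

View pics/w2.png

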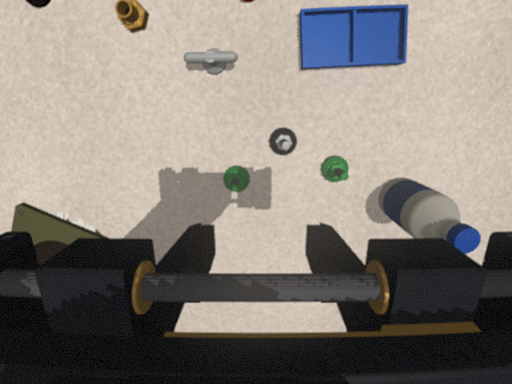

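The wrist picture shows the black steel foot at (284,141), between the green ones at (236,179) and (335,168). The steel handle is at (211,58), a coupling at (131,14), and the twin tray at (353,37). Next I'll take a close crop and fit the tray.

```bash
cat >> h.py <<'E'
def rect(p,target,zlo=.009,zhi=.022):
    r=regions_of(p,target)[0]; X,uv,c=cloud(p,r['pixels'])
    X=X[(X[:,2]<zhi)&(X[:,2]>zlo)]
    rc=cv2.minAreaRect((X[:,:2]*1000).astype(np.float32)); print(target,r['score'],'rect',rc); return rc
E
python3 - <<'E'
from h import *
p=snapshot('wrist'); rect(p,'twin_tray')
cv2.imwrite('pics/c1.png',cv2.resize(p['img'][110:210,210:370,::-1],None,fx=4,fy=4))
goto(.3845,-.2762,.20,121); goto(.3845,-.2762,.055,121)
E
```

```text
twin_tray 0.77 rect ((563.25390625, -305.24090576171875), (79.32006072998047, 153.40769958496094), 28.239093780517578)
at [ 0.3449 -0.2568  0.2698] jaw -65.92 tilt 0.01 q7 -0.76 open 0.603 F [0.7 0.1 0.6] t 3.0
shift [28.3 33.9 69.8]
turn(tool z down: -world) -0.121
at [ 0.3449 -0.2568  0.2698] jaw -65.92 tilt 0.01 q7 -0.76 open 0.603 F [0.7 0.1 0.6] t 3.0
shift [ 28.3  33.9 214.8]
turn(tool z down: -world) -0.121
```

View pics/c1.png

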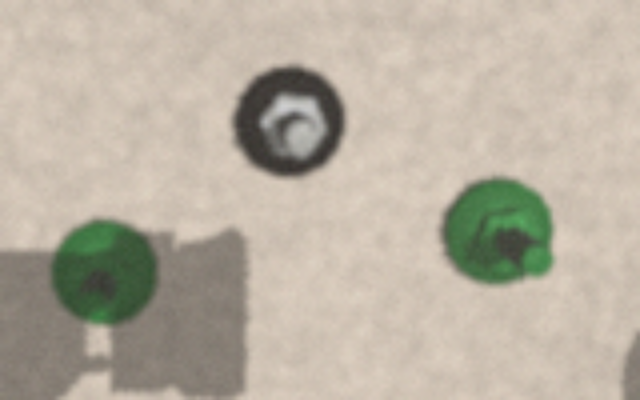

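The crop confirms it: the upright foot is black and steel at crop (292,122), with green feet on both sides. I'll grasp it.

>>> send_rows:
  series:
    - {"dx": 14,"dy": 17,"dz": 10,"turn": -0.06,"grip": 0.6}
    - {"dx": 14.3,"dy": 17,"dz": 20,"turn": -0.06,"grip": 0.6}
    - {"dx": 0,"dy": 0,"dz": 35,"turn": 0,"grip": 0.6}
    - {"dx": 0,"dy": 0,"dz": 35,"turn": 0,"grip": 0.6}
    - {"dx": 0,"dy": 0,"dz": 35,"turn": 0,"grip": 0.6}
    - {"dx": 0,"dy": 0,"dz": 35,"turn": 0,"grip": 0.6}
    - {"dx": 0,"dy": 0,"dz": 20,"turn": 0,"grip": 0.6}
    - {"dx": 0,"dy": 0,"dz": 0,"turn": 0,"grip": 0.6}
    - {"dx": 0,"dy": 0,"dz": 0,"turn": 0,"grip": 0.6}

```text
clock: 3.9
tool_pos: [0.3855, -0.2746, 0.0801]
eef_rot: [0.964, 0.267, -0.0, -0.0]
contact_force: [-0.3, 0.1, 0.2]
opening: 0.6
```

Run:
```python
from h import *
goto(.3845,-.2762,.028,118.2)
p=look('w3',("foot_a",))
```

```text
at [ 0.3855 -0.2746  0.0801] jaw -58.98 tilt 0.01 q7 -0.81 open 0.6 F [-0.3  0.1  0.2] t 3.9
shift [-1.7  0.8 52.1]
turn(tool z down: -world) 0.049
foot_a 0.81 [161. 216. 190. 252.] 526 med [ 0.3075 -0.2232  0.0111] mid [ 0.3033 -0.2228  0.0114] top [ 0.3013 -0.2256  0.0206] 106 col [38. 80. 43.]
foot_a 0.64 [333. 220. 361. 256.] 596 med [ 0.3932 -0.3708  0.0107] mid [ 0.3921 -0.3736  0.015 ] top [ 0.3892 -0.3713  0.0262] 120 col [ 63. 125.  69.]
foot_a 0.56 [243. 170. 285. 221.] 1742 med [ 0.3903 -0.2735  0.0128] mid [ 0.3864 -0.2764  0.0306] top [ 0.3863 -0.2766  0.0584] 224 col [64. 61. 58.]
```

View pics/w3.png

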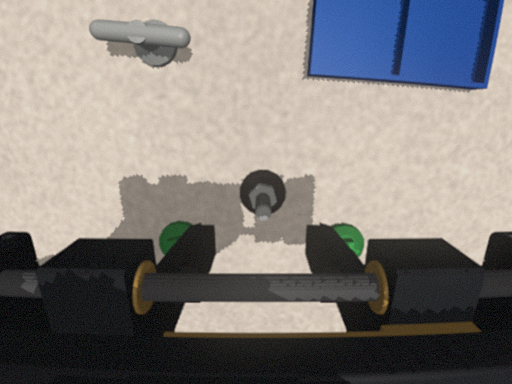

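The foot stands between the fingers at (263,195). The green feet at (180,240) and (348,242) are clear of the finger paths. I'll go down and close.

>>> send_rows:
  series:
    - {"dx": -1,"dy": 1,"dz": 26,"turn": 0.03,"grip": 0.6}
    - {"dx": 0,"dy": 0,"dz": 26,"turn": 0.019,"grip": 0.6}
    - {"dx": 0,"dy": 0,"dz": 0,"turn": 0,"grip": 0.0}
    - {"dx": 0,"dy": 0,"dz": 0,"turn": 0,"grip": 0.0}
    - {"dx": 0,"dy": 0,"dz": 0,"turn": 0,"grip": 0.0}
    - {"dx": 0,"dy": 0,"dz": 0,"turn": 0,"grip": 0.0}
    - {"dx": 0,"dy": 0,"dz": 0,"turn": 0,"grip": 0.0}

```text
clock: 4.7
tool_pos: [0.3856, -0.2761, 0.0288]
eef_rot: [0.97, 0.244, 0.001, 0.001]
contact_force: [-0.3, 0.2, -0.0]
opening: 0.172
```

Run:
```python
from h import *
goto(.5458,-.2726,.1,118.2)
```

```text
at [ 0.3856 -0.2761  0.0288] jaw -61.77 tilt 0.1 q7 -0.86 open 0.172 F [-0.3  0.2 -0. ] t 4.7
shift [142.9  72.8 -70.9]
turn(tool z down: -world) 0.001
```

>>> send_rows:
  series:
    - {"dx": 0,"dy": 0,"dz": 0,"turn": 0,"grip": 0.0}
    - {"dx": 0,"dy": 0,"dz": 0,"turn": 0,"grip": 0.0}
    - {"dx": 0,"dy": 0,"dz": 0,"turn": 0,"grip": 0.0}
    - {"dx": 0,"dy": 0,"dz": -20,"turn": 0,"grip": 0.0}
    - {"dx": 0,"dy": 0,"dz": -25,"turn": 0,"grip": 0.0}
    - {"dx": 0,"dy": 0,"dz": -25,"turn": 0,"grip": 0.0}
    - {"dx": 28,"dy": 14,"dz": 0,"turn": 0,"grip": 0.0}
    - {"dx": 30,"dy": 15,"dz": 0,"turn": 0,"grip": 0.0}
    - {"dx": 30,"dy": 15,"dz": 0,"turn": 0,"grip": 0.0}
    - {"dx": 30,"dy": 15,"dz": 0,"turn": 0,"grip": 0.0}
    - {"dx": 25,"dy": 14,"dz": 0,"turn": 0,"grip": 0.0}
    - {"dx": 0,"dy": 0,"dz": 0,"turn": 0,"grip": 0.0}
    - {"dx": 0,"dy": 0,"dz": 0,"turn": 0,"grip": 0.0}

```text
clock: 6.0
tool_pos: [0.5448, -0.2718, 0.0971]
eef_rot: [0.97, 0.244, -0.001, -0.001]
contact_force: [-1.3, -0.5, -0.9]
opening: 0.113
```

Run:
```python
from h import *
goto(.5458,-.2726,.034,118.2)
p=look('w4',("foot_a","twin_tray")); rect(p,'twin_tray')
p=look('s4',(),'side')
```

```text
at [ 0.5448 -0.2718  0.0971] jaw -61.72 tilt 0.13 q7 -0.88 open 0.113 F [-1.3 -0.5 -0.9] t 6.0
shift [ 0.6  1.3 63.1]
turn(tool z down: -world) 0.001
foot_a 0.8 [233. 183. 290. 254.] 2552 med [ 0.5498 -0.2688  0.082 ] mid [ 0.5468 -0.2719  0.0666] top [ 0.5453 -0.271   0.1272] 386 col [45. 48. 58.]
foot_a 0.7 [256. 322. 280. 332.] 194 med [ 0.3973 -0.3629  0.006 ] mid [ 0.3922 -0.3668  0.0048] top [ 0.3964 -0.3643  0.0073] 132 col [ 55. 103.  61.]
twin_tray 0.86 [220. 145. 382. 223.] 10462 med [ 0.5703 -0.3175  0.0036] mid [ 0.5645 -0.3049  0.0088] top [ 0.5715 -0.3087  0.0161] 2467 col [ 63. 100. 181.]
twin_tray 0.86 rect ((563.4054565429688, -305.3211364746094), (78.36946868896484, 152.19424438476562), 27.918556213378906)
```

View pics/w4.png

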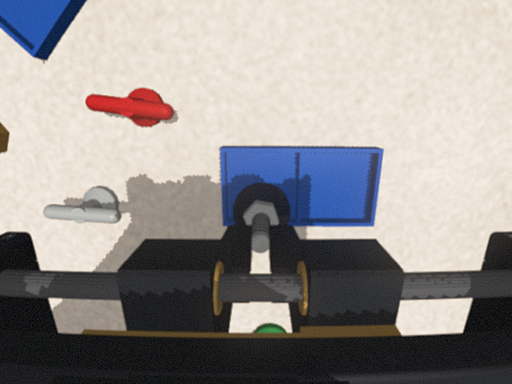

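View pics/s4.png

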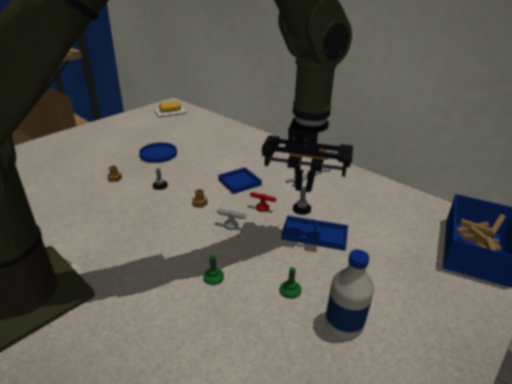

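The foot hangs upright in the grip at (262,215), over the left bay of the tray. I'll lower it.

>>> send_rows:
  series:
    - {"dx": 0.9,"dy": 1.2,"dz": 25,"turn": 0,"grip": 0.0}
    - {"dx": 0,"dy": 0,"dz": 25,"turn": 0,"grip": 0.0}
    - {"dx": 0,"dy": 0,"dz": 10,"turn": 0,"grip": 0.0}
    - {"dx": 0,"dy": 0,"dz": 3,"turn": 0,"grip": 0.0}
    - {"dx": 0,"dy": 0,"dz": 0.7,"turn": 0,"grip": 0.0}
    - {"dx": 0,"dy": 0,"dz": 0,"turn": 0,"grip": 0.0}

```text
clock: 6.85
tool_pos: [0.5476, -0.2734, 0.0351]
eef_rot: [0.97, 0.244, 0.001, 0.001]
contact_force: [0.3, -0.6, -0.8]
opening: 0.109
```

```bash
python3 -c "
from h import *
goto(.5461,-.2726,.0328,117.9)"
```

```text
at [ 0.5476 -0.2734  0.0351] jaw -61.77 tilt 0.09 q7 -0.9 open 0.109 F [ 0.3 -0.6 -0.8] t 6.85
shift [-0.9 -1.4  2.3]
turn(tool z down: -world) 0.006
```

>>> send_rows:
  series:
    - {"dx": 0,"dy": 0,"dz": 0.8,"turn": 0,"grip": 0.0}
    - {"dx": 0,"dy": 0,"dz": 0,"turn": 0,"grip": 0.0}

```text
clock: 7.05
tool_pos: [0.5473, -0.2733, 0.0341]
eef_rot: [0.97, 0.244, 0.0, 0.0]
contact_force: [0.1, -0.8, -0.5]
opening: 0.112
```

>>> send_rows:
  series:
    - {"dx": 0,"dy": 0,"dz": 0.8,"turn": 0,"grip": 0.0}
    - {"dx": 0,"dy": 0,"dz": 0,"turn": 0,"grip": 0.0}
    - {"dx": 0,"dy": 0,"dz": 0.6,"turn": 0,"grip": 0.0}
    - {"dx": 0,"dy": 0,"dz": 0,"turn": 0,"grip": 0.0}

```text
clock: 7.45
tool_pos: [0.5474, -0.2736, 0.0325]
eef_rot: [0.97, 0.244, 0.0, 0.001]
contact_force: [0.1, -0.6, 2.2]
opening: 0.116
```

Contact shows as 2.2 N. I'll release and rise.

>>> send_rows:
  series:
    - {"dx": 0,"dy": 0,"dz": 0,"turn": 0,"grip": 0.35}
    - {"dx": 0,"dy": 0,"dz": 0,"turn": 0,"grip": 0.35}
    - {"dx": 0,"dy": 0,"dz": 0,"turn": 0,"grip": 0.35}
    - {"dx": 0,"dy": 0,"dz": 0,"turn": 0,"grip": 0.35}
    - {"dx": 0,"dy": 0,"dz": -25,"turn": 0,"grip": 0.35}
    - {"dx": 0,"dy": 0,"dz": -40,"turn": 0,"grip": 0.35}
    - {"dx": 0,"dy": 0,"dz": -40,"turn": 0,"grip": 0.6}
    - {"dx": 0,"dy": 0,"dz": -40,"turn": 0,"grip": 0.6}
    - {"dx": 0,"dy": 0,"dz": 0,"turn": 0,"grip": 0.6}
    - {"dx": 0,"dy": 0,"dz": 0,"turn": 0,"grip": 0.6}

```text
clock: 8.45
tool_pos: [0.5472, -0.2732, 0.1777]
eef_rot: [0.97, 0.244, 0.001, 0.001]
contact_force: [-0.4, -1.3, 0.6]
opening: 0.595
```

Run:
```python
from h import *
p=look('w5',("foot_a",))
goto(.40,.06,.23,118)
```

```text
foot_a 0.92 [243. 157. 275. 189.] 893 med [ 0.551  -0.2715  0.0164] mid [ 0.5474 -0.2739  0.0363] top [ 0.5478 -0.2738  0.0623] 109 col [56. 55. 60.]
foot_a 0.63 [251. 300. 276. 330.] 331 med [ 0.3827 -0.3703  0.0353] mid [ 0.3743 -0.3748  0.0342] top [ 0.3815 -0.3718  0.058 ] 72 col [56. 96. 60.]
at [ 0.5458 -0.2727  0.1757] jaw -61.76 tilt 0.16 q7 -0.85 open 0.601 F [-0.8  0.4 -0. ] t 8.55
shift [  28.8 -362.2  -53.6]
turn(tool z down: -world) 0.004
```

View pics/w5.png

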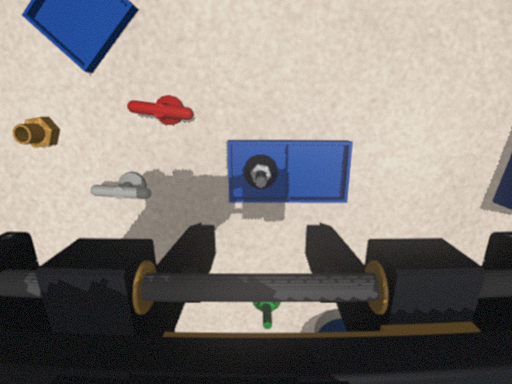

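The foot stands in the left bay at (262,174), upright, with its stud top at 62 mm (4 mm floor plus 60 mm stud gives about 64). Next is foot two.

>>> send_rows:
  series:
    - {"dx": 0,"dy": -20,"dz": -20,"turn": 0,"grip": 0.6}
    - {"dx": 0,"dy": -35,"dz": -15,"turn": 0,"grip": 0.6}
    - {"dx": 0,"dy": -40,"dz": -10,"turn": 0,"grip": 0.6}
    - {"dx": 5,"dy": -40,"dz": 0,"turn": 0,"grip": 0.6}
    - {"dx": 5,"dy": -40,"dz": 0,"turn": 0,"grip": 0.6}
    - {"dx": 5,"dy": -40,"dz": 0,"turn": 0,"grip": 0.6}
    - {"dx": 5,"dy": -40,"dz": 0,"turn": 0,"grip": 0.6}
    - {"dx": 5,"dy": -40,"dz": 0,"turn": 0,"grip": 0.6}
    - {"dx": 5,"dy": -40,"dz": 0,"turn": 0,"grip": 0.6}
    - {"dx": 0,"dy": -25,"dz": 0,"turn": 0,"grip": 0.6}
    - {"dx": 0,"dy": 0,"dz": 0,"turn": 0,"grip": 0.6}
    - {"dx": 0,"dy": 0,"dz": 0,"turn": 0,"grip": 0.6}

```text
clock: 9.75
tool_pos: [0.4025, 0.058, 0.2212]
eef_rot: [0.97, 0.244, -0.001, 0.0]
contact_force: [0.2, -1.3, -0.1]
opening: 0.594
```

Run:
```python
from h import *
p=look('w6',("foot_a","nut_a","round_dish","square_tray","tap_handle"))
rect(p,'round_dish');rect(p,'square_tray')
goto(.437,.143,.23,118)
```

```text
foot_a 0.96 [202.  93. 232. 126.] 881 med [0.4415 0.1434 0.012 ] mid [0.4399 0.1464 0.0294] top [0.4399 0.1461 0.0586] 96 col [76. 73. 68.]
foot_a 0.92 [485. 171. 512. 200.] 675 med [ 0.5437 -0.2644  0.0156] mid [ 0.5466 -0.2701  0.0213] top [ 0.5449 -0.2691  0.0343] 47 col [45. 43. 45.]
nut_a 0.95 [302. 134. 338. 164.] 689 med [ 0.4607 -0.0001  0.0159] mid [ 0.4606 -0.0025  0.0195] top [ 0.46   -0.0031  0.0385] 145 col [148. 121.  77.]
round_dish 0.56 [102.   1. 169.  16.] 664 med [0.5081 0.2891 0.0061] mid [0.5121 0.2927 0.0089] top [0.506  0.2888 0.0155] 255 col [ 31.   70.  141.5]
square_tray 0.91 [327.   0. 431. 101.] 5889 med [ 0.6157 -0.005   0.0037] mid [ 0.6111 -0.0029  0.009 ] top [ 0.6116 -0.0071  0.0157] 1129 col [ 61.  95. 164.]
tap_handle 0.78 [427. 120. 474. 146.] 757 med [ 0.5568 -0.1345  0.04  ] mid [ 0.5588 -0.1365  0.0233] top [ 0.5587 -0.135   0.041 ] 488 col [157.  56.  52.]
tap_handle 0.58 [373. 185. 424. 209.] 721 med [ 0.4519 -0.126   0.0397] mid [ 0.4496 -0.1302  0.0216] top [ 0.4498 -0.1296  0.0407] 467 col [148. 147. 141.]
round_dish 0.56 rect ((507.0344543457031, 289.48333740234375), (13.576866149902344, 73.27074432373047), 27.43268585205078)
square_tray 0.91 rect ((613.8991088867188, -3.2763404846191406), (94.98834228515625, 95.26535034179688), 74.9391860961914)
at [0.4033 0.0577 0.2219] jaw -61.84 tilt 0.01 q7 -1.49 open 0.593 F [-0.7  0.4 -0.7] t 10.15
shift [ 70.  -59.3  -8.1]
turn(tool z down: -world) 0.003
```

View pics/w6.png

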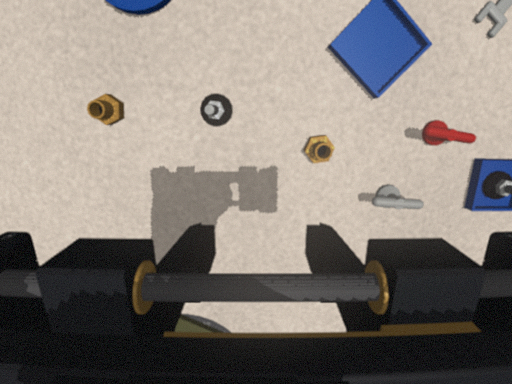

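The second foot is at (216,110). The couplings are at (106,109) and (319,150).

>>> send_rows:
  series:
    - {"dx": 20,"dy": -15,"dz": 0,"turn": 0,"grip": 0.6}
    - {"dx": 27,"dy": -23,"dz": 10,"turn": 0,"grip": 0.6}
    - {"dx": 27,"dy": -22.5,"dz": 20,"turn": 0,"grip": 0.6}
    - {"dx": 0,"dy": 0,"dz": 35,"turn": 0,"grip": 0.6}
    - {"dx": 0,"dy": 0,"dz": 40,"turn": 0,"grip": 0.6}
    - {"dx": 0,"dy": 0,"dz": 37,"turn": 0,"grip": 0.6}
    - {"dx": 0,"dy": 0,"dz": 0,"turn": 0,"grip": 0.6}
    - {"dx": 0,"dy": 0,"dz": 0,"turn": 0,"grip": 0.6}

```text
clock: 10.95
tool_pos: [0.4396, 0.1464, 0.0802]
eef_rot: [0.97, 0.244, -0.001, 0.0]
contact_force: [-0.2, 0.4, 0.5]
opening: 0.598
```

Run:
```python
from h import *
p=look('w7',("foot_a",))
goto(.4398,.146,.028,118)
```

```text
foot_a 0.7 [236. 167. 285. 218.] 1721 med [0.4446 0.1497 0.0128] mid [0.4404 0.147  0.0315] top [0.4404 0.147  0.0585] 217 col [63. 61. 57.]
at [0.4409 0.1469 0.0817] jaw -61.79 tilt 0.18 q7 -1.73 open 0.598 F [-0.1  0.3  0.2] t 11.05
shift [-1.5  0.3 53.7]
turn(tool z down: -world) 0.004
```

>>> send_rows:
  series:
    - {"dx": 0,"dy": 0,"dz": 26,"turn": 0,"grip": 0.6}
    - {"dx": 0,"dy": 0,"dz": 26.5,"turn": 0,"grip": 0.6}
    - {"dx": 0,"dy": 0,"dz": 0,"turn": 0,"grip": 0.0}
    - {"dx": 0,"dy": 0,"dz": 0,"turn": 0,"grip": 0.0}
    - {"dx": 0,"dy": 0,"dz": 0,"turn": 0,"grip": 0.0}
    - {"dx": 0,"dy": 0,"dz": 0,"turn": 0,"grip": 0.0}
    - {"dx": 0,"dy": 0,"dz": 0,"turn": 0,"grip": 0.0}
    - {"dx": 0,"dy": 0,"dz": 0,"turn": 0,"grip": 0.0}
    - {"dx": 0,"dy": 0,"dz": 0,"turn": 0,"grip": 0.0}
    - {"dx": 0,"dy": 0,"dz": 0,"turn": 0,"grip": 0.0}

```text
clock: 12.05
tool_pos: [0.4401, 0.1468, 0.0282]
eef_rot: [0.97, 0.244, 0.001, -0.0]
contact_force: [-0.2, 0.3, 7.0]
opening: 0.116
```

Run:
```python
from h import *
goto(.5807,-.338,.17,118)
```

```text
at [0.4401 0.1468 0.0282] jaw -61.77 tilt 0.08 q7 -1.74 open 0.116 F [-0.2  0.3  7. ] t 12.05
shift [-105.3  493.6 -141.8]
turn(tool z down: -world) 0.004
```

>>> send_rows:
  series:
    - {"dx": 0,"dy": 0,"dz": -20,"turn": 0,"grip": 0.0}
    - {"dx": 0,"dy": 0,"dz": -30,"turn": 0,"grip": 0.0}
    - {"dx": 0,"dy": 0,"dz": -35,"turn": 0,"grip": 0.0}
    - {"dx": -2,"dy": 10,"dz": -35,"turn": 0,"grip": 0.0}
    - {"dx": -6,"dy": 25,"dz": -10,"turn": 0,"grip": 0.0}
    - {"dx": -9,"dy": 40,"dz": 0,"turn": 0,"grip": 0.0}
    - {"dx": -9,"dy": 40,"dz": 0,"turn": 0,"grip": 0.0}
    - {"dx": -9,"dy": 40,"dz": 0,"turn": 0,"grip": 0.0}
    - {"dx": -9,"dy": 40,"dz": 0,"turn": 0,"grip": 0.0}
    - {"dx": -9,"dy": 40,"dz": 0,"turn": 0,"grip": 0.0}
    - {"dx": -9,"dy": 40,"dz": 0,"turn": 0,"grip": 0.0}
    - {"dx": -9,"dy": 40,"dz": 0,"turn": 0,"grip": 0.0}
    - {"dx": -9,"dy": 40,"dz": 0,"turn": 0,"grip": 0.0}
    - {"dx": -9,"dy": 40,"dz": 0,"turn": 0,"grip": 0.0}
    - {"dx": -9,"dy": 40,"dz": 0,"turn": 0,"grip": 0.0}
    - {"dx": -7,"dy": 40,"dz": 0,"turn": 0,"grip": 0.0}
    - {"dx": 0,"dy": 18,"dz": 0,"turn": 0,"grip": 0.0}
    - {"dx": 0,"dy": 0,"dz": 0,"turn": 0,"grip": 0.0}
    - {"dx": 0,"dy": 0,"dz": 0,"turn": 0,"grip": 0.0}

```text
clock: 13.95
tool_pos: [0.5797, -0.3363, 0.1569]
eef_rot: [0.97, 0.244, -0.0, -0.001]
contact_force: [-0.1, 0.3, -0.7]
opening: 0.113
```

Run:
```python
from h import *
p=look('w8',("foot_a","twin_tray")); rect(p,'twin_tray')
goto(.5807,-.338,.0335,118)
```

```text
foot_a 0.86 [183. 157. 220. 194.] 1058 med [ 0.5515 -0.2762  0.0167] mid [ 0.5479 -0.2746  0.035 ] top [ 0.5476 -0.2746  0.0625] 115 col [54. 54. 60.]
foot_a 0.58 [234. 179. 290. 252.] 2532 med [ 0.585  -0.333   0.1418] mid [ 0.5832 -0.3355  0.1585] top [ 0.5806 -0.3355  0.1867] 356 col [52. 52. 56.]
foot_a 0.56 [ 89. 296. 124. 329.] 697 med [ 0.3048 -0.2365  0.0142] mid [ 0.291  -0.2347  0.025 ] top [ 0.328  -0.2385  0.0664] 56 col [31. 80. 39.]
foot_a 0.52 [ 1.  0. 70. 71.] 3374 med [ 0.6036 -0.0269  0.0039] mid [ 0.6017 -0.0247  0.009 ] top [ 0.5973 -0.0443  0.015 ] 707 col [ 35.  79. 161.]
twin_tray 0.7 [161. 142. 293. 204.] 6127 med [ 0.5722 -0.3035  0.0037] mid [ 0.5628 -0.3035  0.0096] top [ 0.5644 -0.2921  0.0156] 1492 col [ 59.  90. 159.]
twin_tray 0.7 rect ((562.9301147460938, -304.458740234375), (77.82328796386719, 152.13096618652344), 27.916290283203125)
at [ 0.5803 -0.3355  0.1576] jaw -61.63 tilt 0.06 q7 -0.84 open 0.109 F [ 0.4  0.1 -0.8] t 14.15
shift [ -0.8   2.5 124.1]
turn(tool z down: -world) 0.006
```

View pics/w8.png

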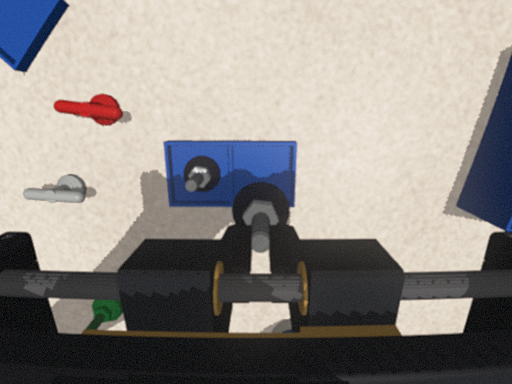

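The foot hangs over the right bay at (262,210), and the first foot still stands at (201,176). Before lowering I'll check the gap to the blue box at the right edge.

Run:
```python
from h import *
p=snapshot('side');m=np.zeros((384,512),bool);m[150:300,430:]=1
q=snapshot('scene');n=np.zeros((384,512),bool);n[80:185,75:155]=1
s=get_state();R=Ro.from_quat(s['eef_rot']).as_matrix()
for P,M in((p,m),(q,n)):
    X,uv,c=cloud(P,M); c=c.astype(int);k=(X[:,2]>.03)&(X[:,2]<.4)&(c[:,2]>c[:,0]+30);X=X[k]
    L=(X-s['tool_pos'])@R; print(len(X),L[:,:2].min(0),L[:,:2].max(0),X.min(0),X.max(0))
    print(np.linalg.norm(L[:,:2],axis=1).min())
    k=np.abs(L[:,0])<.06; print(L[k].min(0) if k.any() else None)
```

```text
2524 [-0.0713  0.253 ] [0.1534 0.4311] [ 0.6602 -0.705   0.03  ] [ 0.8972 -0.5242  0.0845]
0.2568597661981355
[-0.06    0.253   0.0733]
1301 [-0.0697  0.2546] [0.1574 0.4335] [ 0.6677 -0.7185  0.03  ] [ 0.8972 -0.5189  0.0874]
0.25622301405572273
[-0.0599  0.2546  0.0702]
```

The box is 250 mm away, so it is clear.

>>> send_rows:
  series:
    - {"dx": -0.8,"dy": 1.8,"dz": 30,"turn": 0,"grip": 0.0}
    - {"dx": 0,"dy": 0,"dz": 35,"turn": 0,"grip": 0.0}
    - {"dx": 0,"dy": 0,"dz": 35,"turn": 0,"grip": 0.0}
    - {"dx": 0,"dy": 0,"dz": 16,"turn": 0,"grip": 0.0}
    - {"dx": 0,"dy": 0,"dz": 5,"turn": 0,"grip": 0.0}
    - {"dx": 0,"dy": 0,"dz": 2,"turn": 0,"grip": 0.0}
    - {"dx": 0,"dy": 0,"dz": 1,"turn": 0,"grip": 0.0}
    - {"dx": 0,"dy": 0,"dz": 0,"turn": 0,"grip": 0.0}

```text
clock: 15.05
tool_pos: [0.5816, -0.3399, 0.0351]
eef_rot: [0.97, 0.244, 0.001, 0.001]
contact_force: [-0.6, -0.2, -0.9]
opening: 0.115
```

>>> send_rows:
  series:
    - {"dx": 0,"dy": 0,"dz": 1,"turn": 0,"grip": 0.0}
    - {"dx": 0,"dy": 0,"dz": 0,"turn": 0,"grip": 0.0}
    - {"dx": 0,"dy": 0,"dz": 1,"turn": 0,"grip": 0.0}
    - {"dx": 0,"dy": 0,"dz": 0,"turn": 0,"grip": 0.0}

```text
clock: 15.45
tool_pos: [0.5809, -0.3397, 0.0323]
eef_rot: [0.97, 0.244, 0.0, 0.0]
contact_force: [-0.3, -0.3, 3.7]
opening: 0.112
```

>>> send_rows:
  series:
    - {"dx": 0,"dy": 0,"dz": 0,"turn": 0,"grip": 0.35}
    - {"dx": 0,"dy": 0,"dz": 0,"turn": 0,"grip": 0.35}
    - {"dx": 0,"dy": 0,"dz": 0,"turn": 0,"grip": 0.35}
    - {"dx": 0,"dy": 0,"dz": 0,"turn": 0,"grip": 0.35}
    - {"dx": 0,"dy": 0,"dz": -25,"turn": 0,"grip": 0.35}
    - {"dx": 0,"dy": 0,"dz": -40,"turn": 0,"grip": 0.35}
    - {"dx": 0,"dy": 0,"dz": -40,"turn": 0,"grip": 0.7}
    - {"dx": 0,"dy": 0,"dz": -40,"turn": 0,"grip": 0.7}
    - {"dx": 0,"dy": 0,"dz": 0,"turn": 0,"grip": 0.7}
    - {"dx": 0,"dy": 0,"dz": 0,"turn": 0,"grip": 0.7}

```text
clock: 16.45
tool_pos: [0.5809, -0.3396, 0.1775]
eef_rot: [0.97, 0.244, 0.001, 0.001]
contact_force: [-0.4, -0.4, -0.8]
opening: 0.685
```

Run:
```python
from h import *
p=look('w9',("foot_a",))
goto(.46,-.003,.20,118)
```

```text
foot_a 0.91 [182. 154. 217. 185.] 980 med [ 0.5515 -0.2758  0.0166] mid [ 0.5484 -0.2733  0.0334] top [ 0.5472 -0.2745  0.0627] 104 col [52. 55. 65.]
foot_a 0.71 [202. 300. 227. 328.] 340 med [ 0.3833 -0.373   0.0348] mid [ 0.375  -0.3772  0.0333] top [ 0.3815 -0.3725  0.0579] 71 col [51.5 95.  56.5]
at [ 0.5795 -0.339   0.1752] jaw -61.76 tilt 0.15 q7 -0.83 open 0.704 F [-0.8  0.5 -0.6] t 16.55
shift [  53.7 -352.6  -24.2]
turn(tool z down: -world) 0.004
```

View pics/w9.png

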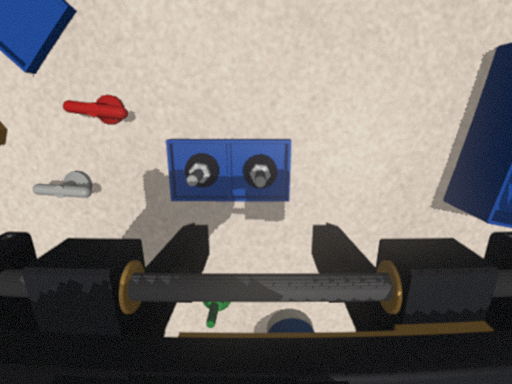

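Both feet stand in their bays, at (201,172) and (260,174), and the first hasn't moved. Now the couplings.

>>> send_rows:
  series:
    - {"dx": 3,"dy": -20,"dz": 0,"turn": 0,"grip": 0.7}
    - {"dx": 6,"dy": -40,"dz": 0,"turn": 0,"grip": 0.7}
    - {"dx": 6,"dy": -40,"dz": 0,"turn": 0,"grip": 0.7}
    - {"dx": 6,"dy": -40,"dz": 0,"turn": 0,"grip": 0.7}
    - {"dx": 6,"dy": -40,"dz": 0,"turn": 0,"grip": 0.7}
    - {"dx": 6,"dy": -40,"dz": 0,"turn": 0,"grip": 0.7}
    - {"dx": 6,"dy": -40,"dz": 0,"turn": 0,"grip": 0.7}
    - {"dx": 6,"dy": -40,"dz": 10,"turn": 0,"grip": 0.7}
    - {"dx": 6,"dy": -40,"dz": 20,"turn": 0,"grip": 0.7}
    - {"dx": 2,"dy": -12,"dz": 35,"turn": 0,"grip": 0.7}
    - {"dx": 0,"dy": 0,"dz": 20,"turn": 0,"grip": 0.7}
    - {"dx": 0,"dy": 0,"dz": 0,"turn": 0,"grip": 0.7}
    - {"dx": 0,"dy": 0,"dz": 0,"turn": 0,"grip": 0.7}

```text
clock: 17.85
tool_pos: [0.46, -0.0045, 0.091]
eef_rot: [0.97, 0.244, -0.001, -0.0]
contact_force: [0.1, 0.4, -0.2]
opening: 0.698
```

Run:
```python
from h import *
p=look('w10',("nut_a",))
goto(.46,-.003,.019,118)
```

```text
nut_a 0.58 [237. 166. 284. 211.] 1324 med [ 0.4644 -0.0017  0.016 ] mid [ 0.4636 -0.003   0.0206] top [ 0.4614 -0.0033  0.0384] 307 col [106.  85.  56.]
at [ 0.4611 -0.0047  0.092 ] jaw -61.83 tilt 0.05 q7 -1.49 open 0.701 F [-0.2  0.3  0.1] t 17.95
shift [-0.2 -2.1 73. ]
turn(tool z down: -world) 0.003
```

View pics/w10.png

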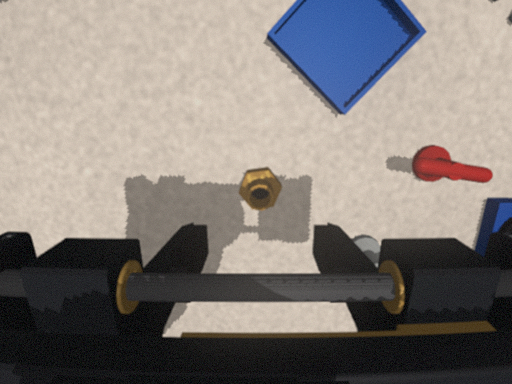

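The coupling at (260,190) lies between the fingers.

>>> send_rows:
  series:
    - {"dx": 0.5,"dy": -1.4,"dz": 30,"turn": 0,"grip": 0.7}
    - {"dx": 0,"dy": 0,"dz": 30,"turn": 0,"grip": 0.7}
    - {"dx": 0,"dy": 0,"dz": 12,"turn": 0,"grip": 0.7}
    - {"dx": 0,"dy": 0,"dz": 0,"turn": 0,"grip": 0.0}
    - {"dx": 0,"dy": 0,"dz": 0,"turn": 0,"grip": 0.0}
    - {"dx": 0,"dy": 0,"dz": 0,"turn": 0,"grip": 0.0}
    - {"dx": 0,"dy": 0,"dz": 0,"turn": 0,"grip": 0.0}
    - {"dx": 0,"dy": 0,"dz": 0,"turn": 0,"grip": 0.0}
    - {"dx": 0,"dy": 0,"dz": 0,"turn": 0,"grip": 0.0}
    - {"dx": 0,"dy": 0,"dz": 0,"turn": 0,"grip": 0.0}
    - {"dx": 0,"dy": 0,"dz": 0,"turn": 0,"grip": 0.0}

```text
clock: 19.05
tool_pos: [0.4605, -0.0027, 0.0196]
eef_rot: [0.97, 0.244, 0.0, 0.0]
contact_force: [-0.4, -0.2, 0.4]
opening: 0.005
```

Run:
```python
from h import *
goto(.58,.326,.12,118)
```

```text
at [ 0.4605 -0.0027  0.0196] jaw -61.76 tilt 0.01 q7 -1.52 open 0.005 F [-0.4 -0.2  0.4] t 19.05
shift [ 260.8 -233.  -100.4]
turn(tool z down: -world) 0.004
```

The fingers shut fully, so the grasp failed. I'll look.

Run:
```python
from h import *
p=look('w11',("nut_a",))
p=look('s11',("nut_a",),'side')
cv2.imwrite('pics/s11c.png',cv2.resize(p['img'][120:270,130:330,::-1],None,fx=4,fy=4))
```

```text
nut_a 0.57 [233. 188. 291. 226.] 1648 med [0.471  0.0024 0.0154] mid [ 0.4654 -0.0025  0.02  ] top [0.4693 0.0012 0.038 ] 218 col [106.  84.  54.]
nut_a 0.55 [106. 165. 122. 182.] 194 med [0.3674 0.2704 0.0208] mid [0.3701 0.2963 0.0248] top [0.37   0.2782 0.0429] 34 col [75.5 57.  27. ]
nut_a 0.55 [196. 193. 208. 206.] 193 med [ 0.4541 -0.012   0.0201] mid [ 0.4596 -0.0035  0.0239] top [ 0.4567 -0.0092  0.0408] 25 col [61. 44. 20.]
```

View pics/w11.png

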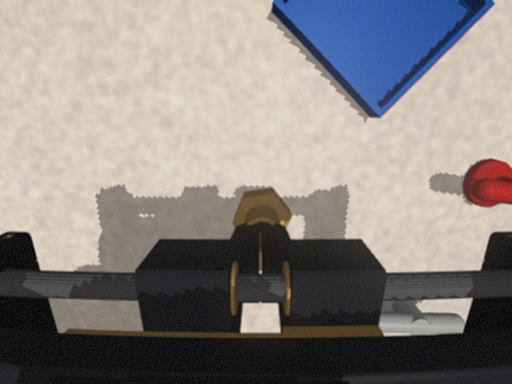

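View pics/s11c.png

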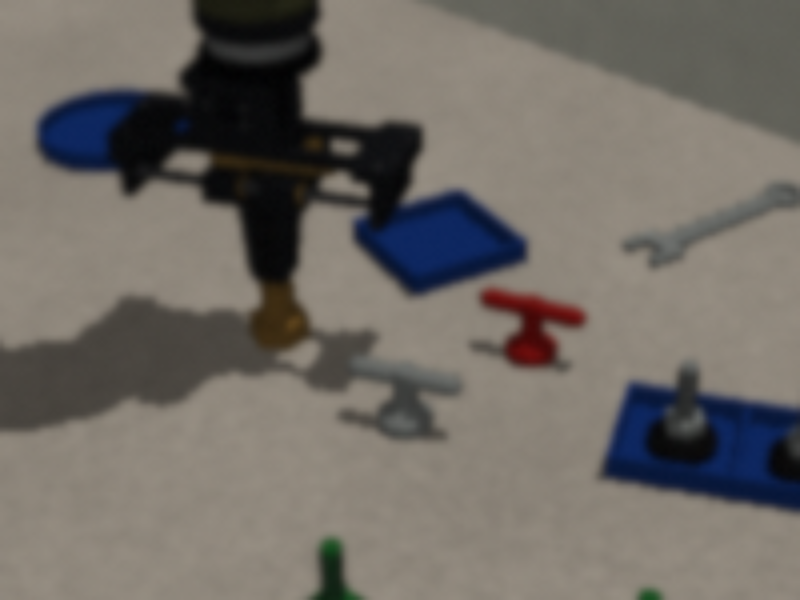

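Run:
```python
from h import *
for n in ('side','wrist','scene'):
    p=snapshot(n);s=get_state()
    T=s['tool_pos'];print(n,T,'tcp',proj(p,[T,T+[0,0,.019],[.4612,-.0032,.04],[.4612,-.0032,0]]))
    r=regions_of(p,'nut_a')
    for q in r[:3]:
        if q['score']<.4: continue
        X,uv,c=cloud(p,q['pixels']);
        for a,b in((.002,.014),(.02,.034),(.036,.046)):
            k=(X[:,2]>a)&(X[:,2]<b)
            if k.sum()>2: print(q['extent'].round() if hasattr(q['extent'],'round') else q['extent'],a,k.sum(),X[k].min(0),X[k].max(0))
    if n=='wrist': cv2.imwrite('pics/w12c.png',cv2.resize(p['img'][160:280,180:340,::-1],None,fx=5,fy=5))
```

```text
side [ 0.4605 -0.0027  0.0195] tcp [[198.9865 198.1539]
 [198.5526 192.1371]
 [198.8615 191.6133]
 [199.761  204.161 ]]
[107.1, 164.8, 124.3, 182.8] 0.002 73 [0.3522 0.2577 0.0025] [0.4089 0.3429 0.0137]
[107.1, 164.8, 124.3, 182.8] 0.02 58 [0.352  0.2599 0.0201] [0.3883 0.2919 0.0338]
[107.1, 164.8, 124.3, 182.8] 0.036 45 [0.3592 0.2673 0.0365] [0.3817 0.2948 0.0454]
[194.1, 189.1, 209.1, 207.1] 0.002 57 [ 0.4391 -0.0231  0.0022] [0.4996 0.0228 0.014 ]
[194.1, 189.1, 209.1, 207.1] 0.02 52 [ 0.4429 -0.0241  0.0201] [0.4792 0.007  0.0333]
[194.1, 189.1, 209.1, 207.1] 0.036 32 [ 0.4489 -0.0156  0.0361] [0.4705 0.0063 0.0442]
wrist [ 0.4604 -0.0027  0.0195] tcp [[260.5616 221.6025]
 [260.6209 233.5653]
 [261.9688 234.002 ]
 [261.6018 211.0202]]
[232.2, 187.0, 292.1, 227.1] 0.002 251 [ 0.4483 -0.0197  0.002 ] [0.4816 0.0152 0.014 ]
[232.2, 187.0, 292.1, 227.1] 0.02 250 [ 0.4593 -0.0134  0.0201] [0.4729 0.0082 0.0339]
[232.2, 187.0, 292.1, 227.1] 0.036 169 [ 0.4625 -0.0079  0.0361] [0.4736 0.0077 0.0456]
scene [ 0.4605 -0.0027  0.0195] tcp [[288.6985 200.9468]
 [289.0572 197.9329]
 [288.8374 197.7244]
 [288.0964 204.0001]]
[318.4, 259.0, 358.7, 300.6] 0.002 1015 [0.4956 0.2551 0.002 ] [0.6194 0.3759 0.0139]
[318.4, 259.0, 358.7, 300.6] 0.02 37 [0.5    0.2545 0.0201] [0.616  0.3754 0.0226]
[282.5, 198.9, 295.3, 211.1] 0.002 11 [ 0.4503 -0.0139  0.0028] [0.4809 0.0121 0.013 ]
[282.5, 198.9, 295.3, 211.1] 0.02 22 [ 0.447  -0.0195  0.0204] [0.4774 0.0106 0.0339]
[282.5, 198.9, 295.3, 211.1] 0.036 12 [ 0.4591 -0.0115  0.037 ] [0.4741 0.0065 0.0459]
```

View pics/w12c.png

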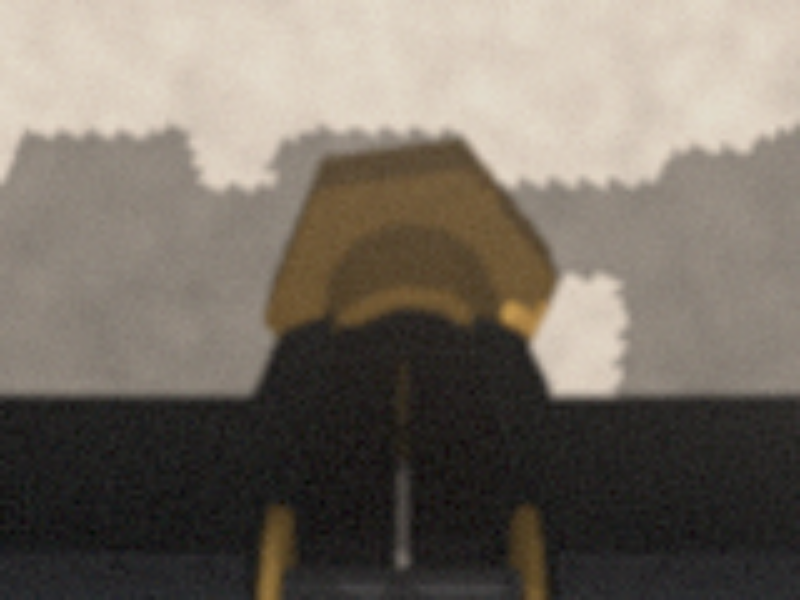

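>>> send_rows:
  series:
    - {"dx": 0,"dy": 0,"dz": -5,"turn": 0,"grip": 0.0}
    - {"dx": 0,"dy": 0,"dz": -5,"turn": 0,"grip": 0.0}
    - {"dx": 0,"dy": 0,"dz": 0,"turn": 0,"grip": 0.0}

```text
clock: 19.85
tool_pos: [0.4609, -0.0027, 0.0303]
eef_rot: [0.97, 0.244, 0.001, 0.0]
contact_force: [0.2, 0.7, 0.2]
opening: 0.008
```

Run:
```python
from h import *
goto(.4612,-.0032,.02)
p=snapshot('wrist')
cv2.imwrite('pics/w13c.png',cv2.resize(p['img'][160:280,180:340,::-1],None,fx=5,fy=5))
p=snapshot('side')
cv2.imwrite('pics/s13c.png',cv2.resize(p['img'][150:220,160:250,::-1],None,fx=8,fy=8))
```

```text
at [ 0.4609 -0.0027  0.0303] jaw -61.78 tilt 0.08 q7 -1.52 open 0.008 F [0.2 0.7 0.2] t 19.85
shift [ 0.   0.5 10.3]
```

View pics/w13c.png

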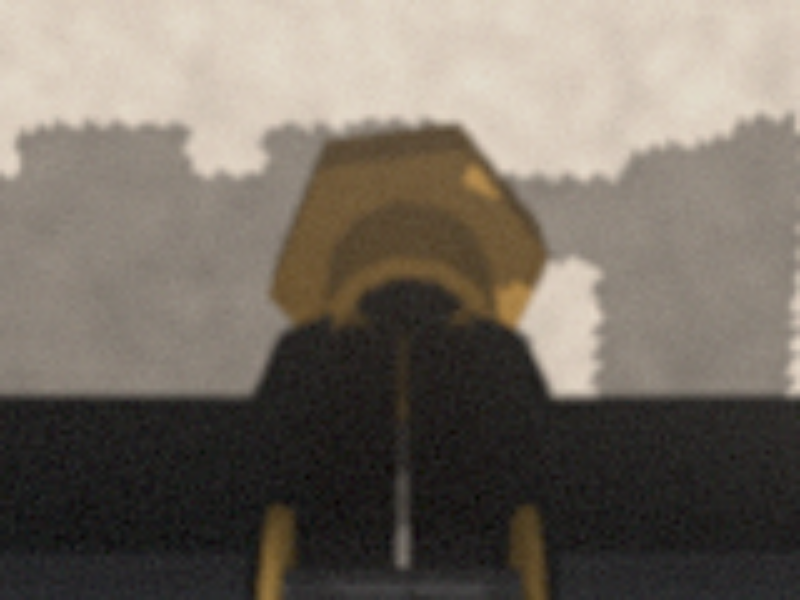

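View pics/s13c.png

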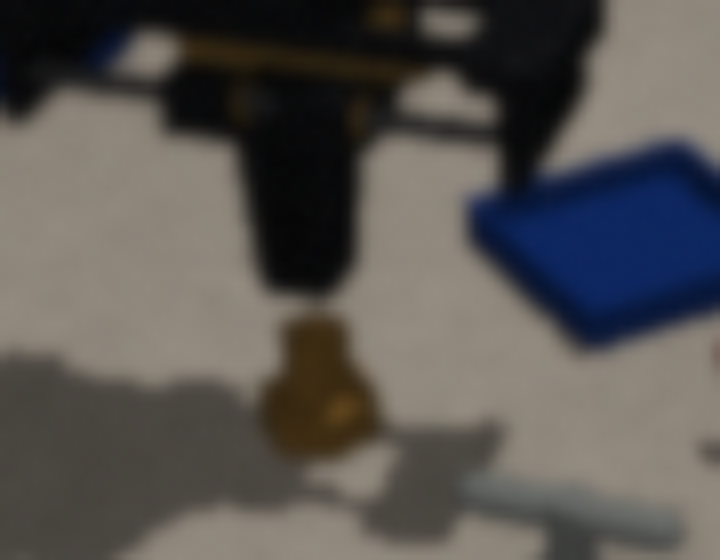

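The fingers closed above the coupling, so the real tips are higher than the reported TCP suggests. I'll measure the tip height.

Run:
```python
from h import *
s=get_state();T=s['tool_pos'];R=Ro.from_quat(s['eef_rot']).as_matrix()
for n in ('side','scene','wrist'):
    p=snapshot(n);m=np.ones((384,512),bool)
    X,uv,c=cloud(p,m); L=(X-T)@R
    k=(np.abs(L[:,0])<.03)&(np.abs(L[:,1])<.04)&(c.max(1)<50)&(X[:,2]<.15)&(X[:,2]>.03)
    L=L[k];print(n,k.sum(), 'max z tool (mm, + = beyond TCP)',np.percentile(L[:,2],[50,90,97,100])*1000,'xrange of tip',L[L[:,2]>np.percentile(L[:,2],85)].min(0)*1000,L[L[:,2]>np.percentile(L[:,2],85)].max(0)*1000)
```

```text
side 366 max z tool (mm, + = beyond TCP) [-76.0213 -44.8894 -37.2984 -33.0259] xrange of tip [-10.984  -12.0817 -49.0893] [  2.47    14.9533 -33.0259]
scene 98 max z tool (mm, + = beyond TCP) [-71.4478 -38.0159 -32.2752 -24.5872] xrange of tip [  5.8911 -11.2728 -44.9991] [ 10.5217  10.2165 -24.5872]
wrist 10562 max z tool (mm, + = beyond TCP) [-113.4921  -52.2533  -37.0221  -24.2537] xrange of tip [ -0.5062 -14.6092 -64.0871] [ 11.1084  13.4791 -24.2537]
```

All three cameras put the real tips about 24 mm above the reported TCP. So I need a reported z of about 0.000 to put the tips at about 24 mm on the neck. I'll rise, open and go down again, watching the force.

>>> send_rows:
  series:
    - {"dx": 0,"dy": 0,"dz": -30,"turn": 0,"grip": 0.7}
    - {"dx": 0,"dy": 0,"dz": 0,"turn": 0,"grip": 0.7}
    - {"dx": 0,"dy": 0,"dz": 0,"turn": 0,"grip": 0.7}
    - {"dx": 0,"dy": 0,"dz": 0,"turn": 0,"grip": 0.7}
    - {"dx": 0,"dy": 0,"dz": 0,"turn": 0,"grip": 0.7}
    - {"dx": 0,"dy": 0,"dz": 0,"turn": 0,"grip": 0.7}
    - {"dx": 0,"dy": 0,"dz": 0,"turn": 0,"grip": 0.7}
    - {"dx": 0,"dy": 0,"dz": 20,"turn": 0,"grip": 0.7}
    - {"dx": 0,"dy": 0,"dz": 20,"turn": 0,"grip": 0.7}
    - {"dx": 0,"dy": 0,"dz": 10,"turn": 0,"grip": 0.7}
    - {"dx": 0,"dy": 0,"dz": 0,"turn": 0,"grip": 0.7}

```text
clock: 21.2
tool_pos: [0.4596, -0.0027, 0.0084]
eef_rot: [0.97, 0.244, -0.001, -0.0]
contact_force: [0.7, 0.2, -0.3]
opening: 0.702
```

Run:
```python
from h import *
p=look('w14',("nut_a",))
goto(.4612,-.0032,.00)
p=snapshot('side')
cv2.imwrite('pics/s14c.png',cv2.resize(p['img'][150:220,160:250,::-1],None,fx=8,fy=8))
```

```text
nut_a 0.98 [230. 189. 295. 262.] 3018 med [ 0.4659 -0.0015  0.0164] mid [ 0.4639 -0.0028  0.0207] top [ 0.4613 -0.0032  0.0381] 758 col [100.  79.  49.]
nut_a 0.31 [274.   0. 505. 118.] 14567 med [ 0.5919 -0.0188  0.0037] mid [ 0.5991 -0.0047  0.009 ] top [ 0.5843 -0.0176  0.0156] 3098 col [ 53.  92. 166.]
at [ 0.4604 -0.0027  0.0096] jaw -61.76 tilt 0.02 q7 -1.54 open 0.698 F [-0.5 -0.6 -0.3] t 21.3
shift [0.5 0.8 9.6]
```

View pics/s14c.png

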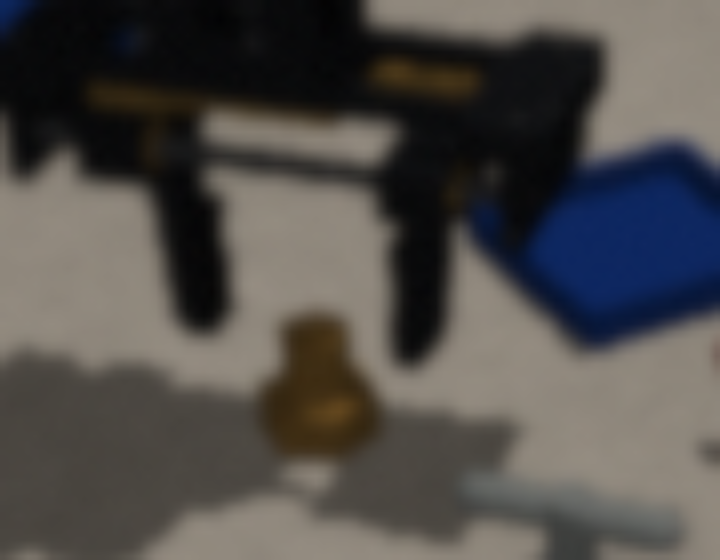

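View pics/w14.png

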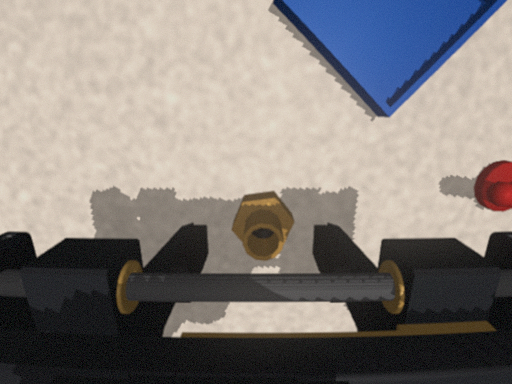

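The side crop shows both tips at about 36 mm with a reported z of 9.6 mm, so the offset is about 26 mm. I'll go 13 mm further down and close.

>>> send_rows:
  series:
    - {"dx": 0.3,"dy": 0.6,"dz": 8,"turn": 0,"grip": 0.7}
    - {"dx": 0,"dy": 0,"dz": 5,"turn": 0,"grip": 0.7}
    - {"dx": 0,"dy": 0,"dz": 0,"turn": 0,"grip": 0.0}
    - {"dx": 0,"dy": 0,"dz": 0,"turn": 0,"grip": 0.0}
    - {"dx": 0,"dy": 0,"dz": 0,"turn": 0,"grip": 0.0}
    - {"dx": 0,"dy": 0,"dz": 0,"turn": 0,"grip": 0.0}
    - {"dx": 0,"dy": 0,"dz": 0,"turn": 0,"grip": 0.0}
    - {"dx": 0,"dy": 0,"dz": 0,"turn": 0,"grip": 0.0}
    - {"dx": 0,"dy": 0,"dz": 0,"turn": 0,"grip": 0.0}
    - {"dx": 0,"dy": 0,"dz": 0,"turn": 0,"grip": 0.0}

```text
clock: 22.35
tool_pos: [0.4612, -0.0031, -0.0034]
eef_rot: [0.97, 0.244, 0.0, 0.0]
contact_force: [0.5, -0.9, 1.7]
opening: 0.255
```

Run:
```python
from h import *
goto(.58,.326,.12,118)
```

```text
at [ 0.4612 -0.0031 -0.0034] jaw -61.77 tilt 0.02 q7 -1.55 open 0.255 F [ 0.5 -0.9  1.7] t 22.35
shift [ 260.4 -233.7 -123.3]
turn(tool z down: -world) 0.004
```

It grips at 22.4 mm, the same roughly 2 mm below nominal as on the stud. I'll lift and carry it to the dish.

>>> send_rows:
  series:
    - {"dx": 0,"dy": 0,"dz": -20,"turn": 0,"grip": 0.0}
    - {"dx": 0,"dy": 0,"dz": -30,"turn": 0,"grip": 0.0}
    - {"dx": 10,"dy": -10,"dz": -35,"turn": 0,"grip": 0.0}
    - {"dx": 25,"dy": -22,"dz": -18,"turn": 0,"grip": 0.0}
    - {"dx": 30,"dy": -27,"dz": 0,"turn": 0,"grip": 0.0}
    - {"dx": 30,"dy": -27,"dz": 0,"turn": 0,"grip": 0.0}
    - {"dx": 30,"dy": -27,"dz": 0,"turn": 0,"grip": 0.0}
    - {"dx": 30,"dy": -27,"dz": 0,"turn": 0,"grip": 0.0}
    - {"dx": 30,"dy": -27,"dz": 0,"turn": 0,"grip": 0.0}
    - {"dx": 30,"dy": -27,"dz": 0,"turn": 0,"grip": 0.0}
    - {"dx": 30,"dy": -27,"dz": 0,"turn": 0,"grip": 0.0}
    - {"dx": 13,"dy": -12,"dz": 0,"turn": 0,"grip": 0.0}
    - {"dx": 0,"dy": 0,"dz": 0,"turn": 0,"grip": 0.0}
    - {"dx": 0,"dy": 0,"dz": 0,"turn": 0,"grip": 0.0}

```text
clock: 23.75
tool_pos: [0.5773, 0.3229, 0.0987]
eef_rot: [0.97, 0.244, -0.001, 0.001]
contact_force: [-0.2, -0.5, -0.2]
opening: 0.261
```

Run:
```python
from h import *
p=look('w15',("nut_a","round_dish"))
for r in regions_of(p,'round_dish')[:1]:
    X,uv,c=cloud(p,r['pixels']);k=(X[:,2]>.012)&(X[:,2]<.022)
    Y=X[k][:,:2]*1000; print(cv2.minEnclosingCircle(Y.astype(np.float32)), cv2.fitEllipse(cv2.convexHull(Y.astype(np.float32))))
goto(.58,.326,.0005,118)
```

```text
nut_a 0.56 [231. 194. 295. 273.] 3130 med [0.5828 0.3248 0.124 ] mid [0.5685 0.3243 0.0724] top [0.5771 0.3231 0.1401] 920 col [88. 69. 44.]
round_dish 0.73 [190. 149. 319. 240.] 6894 med [0.5759 0.3352 0.0034] mid [0.5624 0.3179 0.0094] top [0.5784 0.3316 0.0162] 1097 col [ 50.  66. 110.]
((557.107177734375, 317.4588317871094), 61.26930236816406) ((557.2573852539062, 317.8574523925781), (118.36668395996094, 121.39352416992188), 35.3443603515625)
at [0.5781 0.3221 0.0994] jaw -61.87 tilt 0.1 q7 -1.81 open 0.26 F [ 0.3  0.2 -0.8] t 23.95
shift [ 3.7 -2.6 98.9]
turn(tool z down: -world) 0.002
```

View pics/w15.png

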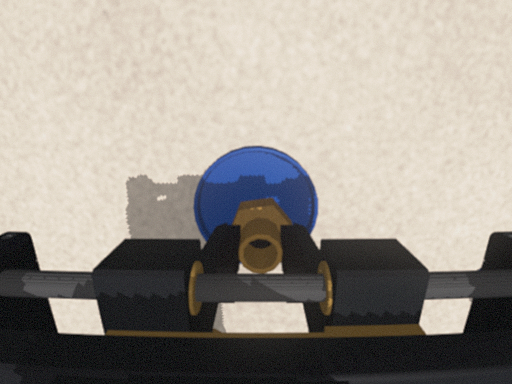

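The dish centre fits at (557,317) mm with radius 61. The coupling hangs upright at (262,245). I'll place it 26 mm beyond the centre.

>>> send_rows:
  series:
    - {"dx": 5,"dy": -4.8,"dz": 25,"turn": 0,"grip": 0.0}
    - {"dx": 0,"dy": 0,"dz": 30,"turn": 0,"grip": 0.0}
    - {"dx": 0,"dy": 0,"dz": 28,"turn": 0,"grip": 0.0}
    - {"dx": 0,"dy": 0,"dz": 10,"turn": 0,"grip": 0.0}
    - {"dx": 0,"dy": 0,"dz": 2,"turn": 0,"grip": 0.0}
    - {"dx": 0,"dy": 0,"dz": 0,"turn": 0,"grip": 0.0}

```text
clock: 24.55
tool_pos: [0.5809, 0.3308, 0.0053]
eef_rot: [0.97, 0.244, 0.001, -0.0]
contact_force: [-0.8, -0.8, -0.5]
opening: 0.259
```

>>> send_rows:
  series:
    - {"dx": 0,"dy": 0,"dz": 2,"turn": 0,"grip": 0.0}
    - {"dx": 0,"dy": 0,"dz": 1,"turn": 0,"grip": 0.0}
    - {"dx": 0,"dy": 0,"dz": 1,"turn": 0,"grip": 0.0}
    - {"dx": 0,"dy": 0,"dz": 0,"turn": 0,"grip": 0.0}

```text
clock: 24.95
tool_pos: [0.5804, 0.3309, 0.0008]
eef_rot: [0.97, 0.244, 0.0, -0.0]
contact_force: [0.6, -0.5, -0.6]
opening: 0.257
```

>>> send_rows:
  series:
    - {"dx": 0,"dy": 0,"dz": 0.7,"turn": 0,"grip": 0.0}
    - {"dx": 0,"dy": 0,"dz": 0,"turn": 0,"grip": 0.0}
    - {"dx": 0,"dy": 0,"dz": 0,"turn": 0,"grip": 0.0}

```text
clock: 25.25
tool_pos: [0.5804, 0.3309, 0.0007]
eef_rot: [0.97, 0.244, 0.0, 0.0]
contact_force: [-1.3, -0.4, 5.3]
opening: 0.263
```

>>> send_rows:
  series:
    - {"dx": 0,"dy": 0,"dz": 0,"turn": 0,"grip": 0.5}
    - {"dx": 0,"dy": 0,"dz": 0,"turn": 0,"grip": 0.5}
    - {"dx": 0,"dy": 0,"dz": 0,"turn": 0,"grip": 0.5}
    - {"dx": 0,"dy": 0,"dz": 0,"turn": 0,"grip": 0.5}
    - {"dx": 0,"dy": 0,"dz": -25,"turn": 0,"grip": 0.5}
    - {"dx": 0,"dy": 0,"dz": -40,"turn": 0,"grip": 0.5}
    - {"dx": 0,"dy": 0,"dz": -40,"turn": 0,"grip": 0.7}
    - {"dx": 0,"dy": 0,"dz": -40,"turn": 0,"grip": 0.7}
    - {"dx": 0,"dy": 0,"dz": 0,"turn": 0,"grip": 0.7}
    - {"dx": 0,"dy": 0,"dz": 0,"turn": 0,"grip": 0.7}

```text
clock: 26.25
tool_pos: [0.5806, 0.331, 0.1456]
eef_rot: [0.97, 0.244, 0.001, -0.0]
contact_force: [-0.2, 0.1, 0.5]
opening: 0.699
```

Run:
```python
from h import *
p=look('w16',("nut_a","round_dish"))
goto(.37,.277,.08,118)
```

```text
nut_a 0.96 [242. 160. 281. 197.] 914 med [0.583  0.3318 0.0198] mid [0.5816 0.3306 0.0244] top [0.5806 0.3308 0.0424] 209 col [104.  83.  59.]
nut_a 0.7 [206. 313. 235. 333.] 552 med [0.382  0.2844 0.0149] mid [0.3754 0.2811 0.0163] top [0.3803 0.2834 0.0295] 64 col [88. 69. 40.]
round_dish 0.58 [204. 146. 313. 251.] 7477 med [0.5505 0.3122 0.0033] mid [0.5564 0.317  0.0092] top [0.5553 0.3164 0.0155] 1281 col [ 47.  67. 112.]
round_dish 0.41 [243. 161. 278. 197.] 907 med [0.5825 0.332  0.0198] mid [0.5813 0.3309 0.0265] top [0.5806 0.3309 0.0424] 207 col [105.  83.  58.]
at [0.5791 0.3301 0.1429] jaw -61.75 tilt 0.2 q7 -1.81 open 0.702 F [-0.7 -0.1  0.3] t 26.4
shift [-209.1  -52.2   63.6]
turn(tool z down: -world) 0.004
```

View pics/w16.png

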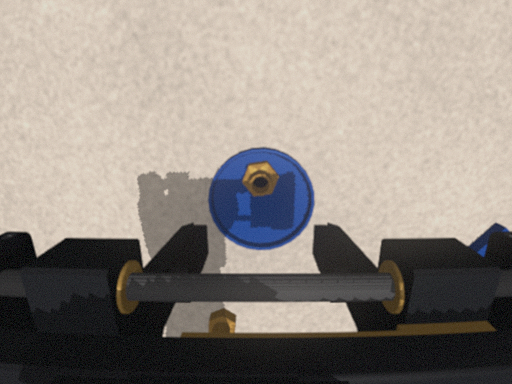

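The first coupling stands flat in the dish at (261,178), with its top at 42 mm. The second shows at (222,320).

>>> send_rows:
  series:
    - {"dx": -20,"dy": -5,"dz": 0,"turn": 0,"grip": 0.7}
    - {"dx": -35,"dy": -9,"dz": 0,"turn": 0,"grip": 0.7}
    - {"dx": -35,"dy": -9,"dz": 0,"turn": 0,"grip": 0.7}
    - {"dx": -35,"dy": -9,"dz": 0,"turn": 0,"grip": 0.7}
    - {"dx": -35,"dy": -9,"dz": 0,"turn": 0,"grip": 0.7}
    - {"dx": -35,"dy": -9,"dz": 15,"turn": 0,"grip": 0.7}
    - {"dx": -14,"dy": -3,"dz": 25,"turn": 0,"grip": 0.7}
    - {"dx": 0,"dy": 0,"dz": 20,"turn": 0,"grip": 0.7}
    - {"dx": 0,"dy": 0,"dz": 0,"turn": 0,"grip": 0.7}
    - {"dx": 0,"dy": 0,"dz": 0,"turn": 0,"grip": 0.7}

```text
clock: 27.4
tool_pos: [0.3709, 0.2784, 0.0843]
eef_rot: [0.97, 0.244, -0.001, 0.0]
contact_force: [0.3, 0.5, -0.1]
opening: 0.698
```

Run:
```python
from h import *
p=look('w17',("nut_a",))
goto(.37,.277,-.0035,118)
```

```text
nut_a 0.71 [239. 169. 283. 216.] 1436 med [0.3748 0.2802 0.016 ] mid [0.373  0.2792 0.0204] top [0.3717 0.2788 0.0383] 338 col [102.  82.  54.]
at [0.3717 0.2789 0.0852] jaw -61.8 tilt 0.06 q7 -2.04 open 0.696 F [ 0.6 -0.1 -0.4] t 27.5
shift [-2.5  0.9 88.7]
turn(tool z down: -world) 0.004
```

View pics/w17.png

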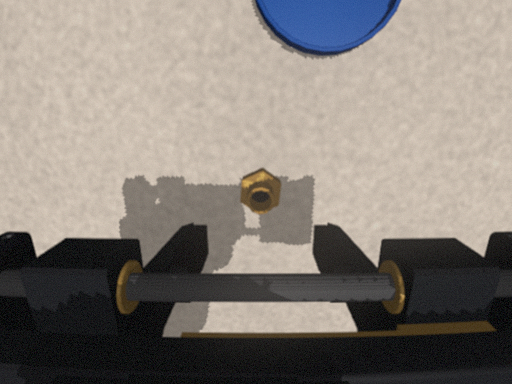

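The coupling at (260,192) is centred between the fingers. I'll go straight down and close.

>>> send_rows:
  series:
    - {"dx": 0,"dy": 0,"dz": 30,"turn": 0,"grip": 0.7}
    - {"dx": 0,"dy": 0,"dz": 35,"turn": 0,"grip": 0.7}
    - {"dx": 0,"dy": 0,"dz": 18,"turn": 0,"grip": 0.7}
    - {"dx": 0,"dy": 0,"dz": 5,"turn": 0,"grip": 0.7}
    - {"dx": 0,"dy": 0,"dz": 0,"turn": 0,"grip": 0.7}
    - {"dx": 0,"dy": 0,"dz": 0,"turn": 0,"grip": 0.0}
    - {"dx": 0,"dy": 0,"dz": 0,"turn": 0,"grip": 0.0}
    - {"dx": 0,"dy": 0,"dz": 0,"turn": 0,"grip": 0.0}
    - {"dx": 0,"dy": 0,"dz": 0,"turn": 0,"grip": 0.0}
    - {"dx": 0,"dy": 0,"dz": 0,"turn": 0,"grip": 0.0}
    - {"dx": 0,"dy": 0,"dz": 0,"turn": 0,"grip": 0.0}
    - {"dx": 0,"dy": 0,"dz": 0,"turn": 0,"grip": 0.0}
    - {"dx": 0,"dy": 0,"dz": 0,"turn": 0,"grip": 0.0}

```text
clock: 28.8
tool_pos: [0.3712, 0.2787, -0.0029]
eef_rot: [0.97, 0.244, 0.0, -0.0]
contact_force: [-0.0, 0.1, 5.6]
opening: 0.257
```

Run:
```python
from h import *
goto(.534,.3048,.10,118)
```

```text
at [ 0.3712  0.2787 -0.0029] jaw -61.76 tilt 0.03 q7 -2.07 open 0.257 F [-0.   0.1  5.6] t 28.8
shift [ 155.8   54.1 -102.9]
turn(tool z down: -world) 0.004
```

>>> send_rows:
  series:
    - {"dx": 0,"dy": 0,"dz": -20,"turn": 0,"grip": 0.0}
    - {"dx": 0,"dy": 0,"dz": -35,"turn": 0,"grip": 0.0}
    - {"dx": 6,"dy": 3,"dz": -35,"turn": 0,"grip": 0.0}
    - {"dx": 25,"dy": 9,"dz": -10,"turn": 0,"grip": 0.0}
    - {"dx": 35,"dy": 12,"dz": 0,"turn": 0,"grip": 0.0}
    - {"dx": 35,"dy": 12,"dz": 0,"turn": 0,"grip": 0.0}
    - {"dx": 35,"dy": 12,"dz": 0,"turn": 0,"grip": 0.0}
    - {"dx": 20,"dy": 6,"dz": 0,"turn": 0,"grip": 0.0}
    - {"dx": 0,"dy": 0,"dz": 0,"turn": 0,"grip": 0.0}
    - {"dx": 0,"dy": 0,"dz": 0,"turn": 0,"grip": 0.0}

```text
clock: 29.8
tool_pos: [0.5327, 0.3043, 0.0959]
eef_rot: [0.97, 0.244, -0.001, 0.0]
contact_force: [-0.4, 0.1, -0.9]
opening: 0.262
```

Run:
```python
from h import *
p=look('w18',("nut_a",))
goto(.5337,.3050,.0008,118)
```

```text
nut_a 0.83 [239. 112. 283. 156.] 1349 med [0.5794 0.3309 0.0199] mid [0.579  0.3306 0.0312] top [0.5788 0.3307 0.043 ] 303 col [196. 153.  90.]
nut_a 0.64 [230. 196. 290. 275.] 3019 med [0.5388 0.3065 0.1206] mid [0.5369 0.3086 0.1194] top [0.5331 0.3047 0.1368] 888 col [93. 74. 48.]
at [0.5319 0.3046 0.0962] jaw -61.69 tilt 0.17 q7 -1.88 open 0.258 F [-0.2 -0.6 -1.6] t 29.9
shift [ 2.1  0.5 95.4]
turn(tool z down: -world) 0.005
```

View pics/w18.png

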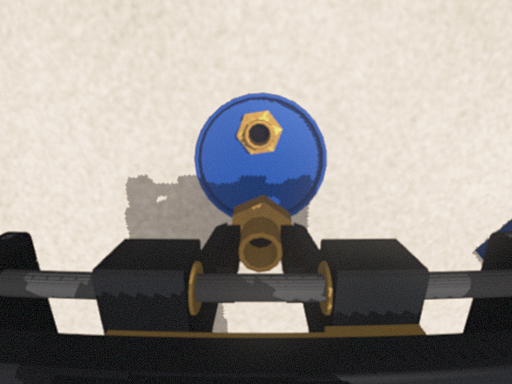

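The dish now shows the first coupling at (260,133). The held one at (262,240) is over the near side.

>>> send_rows:
  series:
    - {"dx": 0.8,"dy": 0,"dz": 25,"turn": 0,"grip": 0.0}
    - {"dx": 0,"dy": 0,"dz": 30,"turn": 0,"grip": 0.0}
    - {"dx": 0,"dy": 0,"dz": 28,"turn": 0,"grip": 0.0}
    - {"dx": 0,"dy": 0,"dz": 8,"turn": 0,"grip": 0.0}
    - {"dx": 0,"dy": 0,"dz": 2,"turn": 0,"grip": 0.0}
    - {"dx": 0,"dy": 0,"dz": 1,"turn": 0,"grip": 0.0}
    - {"dx": 0,"dy": 0,"dz": 0,"turn": 0,"grip": 0.0}

```text
clock: 30.6
tool_pos: [0.5354, 0.3059, 0.0041]
eef_rot: [0.97, 0.244, 0.001, -0.0]
contact_force: [0.3, -0.2, -1.8]
opening: 0.262
```

>>> send_rows:
  series:
    - {"dx": -1,"dy": 0,"dz": 1.5,"turn": 0,"grip": 0.0}
    - {"dx": 0,"dy": 0,"dz": 1,"turn": 0,"grip": 0.0}
    - {"dx": 0,"dy": 0,"dz": 0,"turn": 0,"grip": 0.0}

```text
clock: 30.9
tool_pos: [0.5341, 0.3049, 0.0011]
eef_rot: [0.97, 0.244, 0.0, -0.0]
contact_force: [-0.9, -0.5, 4.7]
opening: 0.262
```

>>> send_rows:
  series:
    - {"dx": 0,"dy": 0,"dz": 0,"turn": 0,"grip": 0.5}
    - {"dx": 0,"dy": 0,"dz": 0,"turn": 0,"grip": 0.5}
    - {"dx": 0,"dy": 0,"dz": 0,"turn": 0,"grip": 0.5}
    - {"dx": 0,"dy": 0,"dz": 0,"turn": 0,"grip": 0.5}
    - {"dx": 0,"dy": 0,"dz": -25,"turn": 0,"grip": 0.5}
    - {"dx": 0,"dy": 0,"dz": -40,"turn": 0,"grip": 0.5}
    - {"dx": 0,"dy": 0,"dz": -40,"turn": 0,"grip": 0.5}
    - {"dx": 0,"dy": 0,"dz": -40,"turn": 0,"grip": 0.5}
    - {"dx": 0,"dy": 0,"dz": 0,"turn": 0,"grip": 0.5}
    - {"dx": 0,"dy": 0,"dz": 0,"turn": 0,"grip": 0.5}

```text
clock: 31.9
tool_pos: [0.5342, 0.3049, 0.1461]
eef_rot: [0.97, 0.244, 0.001, -0.0]
contact_force: [-0.9, -1.8, -0.1]
opening: 0.502
```

Run:
```python
from h import *
p=look('w19',("nut_a","round_dish"))
goto(.45,-.132,.145,118)
```

```text
nut_a 0.74 [240. 113. 281. 151.] 990 med [0.5794 0.3307 0.0199] mid [0.5786 0.3303 0.0238] top [0.5789 0.3307 0.0431] 198 col [180. 141.  85.]
nut_a 0.66 [244. 162. 277. 196.] 915 med [0.5371 0.3061 0.0199] mid [0.5351 0.3052 0.0255] top [0.5347 0.3052 0.0424] 212 col [109.  86.  60.]
round_dish 0.63 [200. 100. 317. 209.] 7928 med [0.5571 0.3177 0.0036] mid [0.5562 0.3165 0.0092] top [0.5582 0.3183 0.016 ] 1535 col [ 62.  94. 167.]
at [0.5328 0.304  0.1437] jaw -61.76 tilt 0.19 q7 -1.86 open 0.498 F [ 0.  -0.1 -0.1] t 32.05
shift [-279.3  344.9   -0.2]
turn(tool z down: -world) 0.004
```

View pics/w19.png

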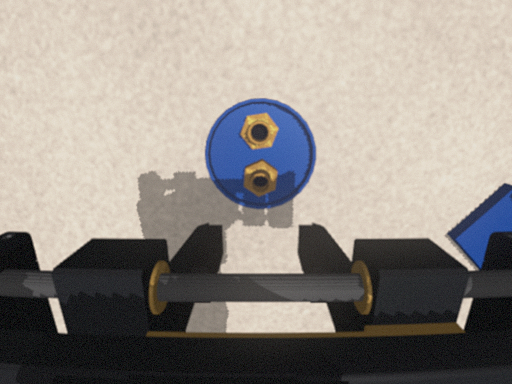

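Both couplings stand flat in the dish at (260,132) and (261,179). Now the T-bar. I'll cross to it first and measure before turning.

>>> send_rows:
  series:
    - {"dx": -12,"dy": 15,"dz": 0,"turn": 0,"grip": 0.6}
    - {"dx": -24,"dy": 30,"dz": 0,"turn": 0,"grip": 0.6}
    - {"dx": -25,"dy": 30,"dz": 0,"turn": 0,"grip": 0.6}
    - {"dx": -25,"dy": 30,"dz": 0,"turn": 0,"grip": 0.6}
    - {"dx": -25,"dy": 30,"dz": 0,"turn": 0,"grip": 0.6}
    - {"dx": -25,"dy": 30,"dz": 0,"turn": 0,"grip": 0.6}
    - {"dx": -25,"dy": 30,"dz": 0,"turn": 0,"grip": 0.6}
    - {"dx": -25,"dy": 30,"dz": 0,"turn": 0,"grip": 0.6}
    - {"dx": -25,"dy": 30,"dz": 0,"turn": 0,"grip": 0.6}
    - {"dx": -25,"dy": 30,"dz": 0,"turn": 0,"grip": 0.6}
    - {"dx": -25,"dy": 30,"dz": 0,"turn": 0,"grip": 0.6}
    - {"dx": -18,"dy": 29,"dz": 0,"turn": 0,"grip": 0.6}
    - {"dx": 0,"dy": 0,"dz": 0,"turn": 0,"grip": 0.6}
    - {"dx": 0,"dy": 0,"dz": 0,"turn": 0,"grip": 0.6}

```text
clock: 33.45
tool_pos: [0.45, -0.1307, 0.1443]
eef_rot: [0.97, 0.243, -0.001, -0.001]
contact_force: [-0.1, 0.5, 0.0]
opening: 0.599
```

```bash
cat >> h.py <<'E'
def bar(p,i=None):
    for r in regions_of(p,'tap_handle'):
        if r['score']<.3: continue
        X,uv,c=cloud(p,r['pixels']); k=(X[:,2]>np.percentile(X[:,2],97)-.008)
        rc=cv2.minAreaRect((X[k][:,:2]*1000).astype(np.float32))
        b=X[k][:,:2]; u=np.linalg.svd(b-b.mean(0))[2][0]; print('bar',round(r['score'],2),r['extent'],'mid',np.round(rc[0],1),np.round(rc[1],1),'axis deg',np.degrees(np.arctan2(u[1],u[0])).round(1)%180,'z',X[k][:,2].max().round(4),'col',np.median(c,0))
E
python3 - <<'E'
from h import *
p=look('w20',("tap_handle",))
bar(p)
goto(.45,-.132,.145,28)
E
```

```text
tap_handle 0.63 [291.  75. 358. 110.] 1429 med [ 0.5576 -0.1387  0.0405] mid [ 0.56   -0.138   0.0244] top [ 0.5594 -0.138   0.0411] 988 col [167.  61.  57.]
tap_handle 0.61 [229. 161. 297. 193.] 1259 med [ 0.4549 -0.1305  0.0399] mid [ 0.4513 -0.1329  0.0213] top [ 0.451  -0.1326  0.0408] 823 col [116. 114. 110.]
bar 0.63 [290.8, 75.2, 358.1, 110.5] mid [ 559.8 -138.3] [15.  69.3] axis deg 109.7 z 0.0445 col [167.  61.  57.]
bar 0.61 [228.8, 161.1, 296.7, 192.8] mid [ 450.6 -133.3] [15.  71.6] axis deg 114.3 z 0.0439 col [116. 114. 110.]
at [ 0.4508 -0.1286  0.1449] jaw -61.61 tilt 0.07 q7 -1.26 open 0.601 F [-0.6 -0.3  0. ] t 33.6
shift [-2.4  2.6 -0.1]
turn(tool z down: -world) -1.564
```

View pics/w20.png

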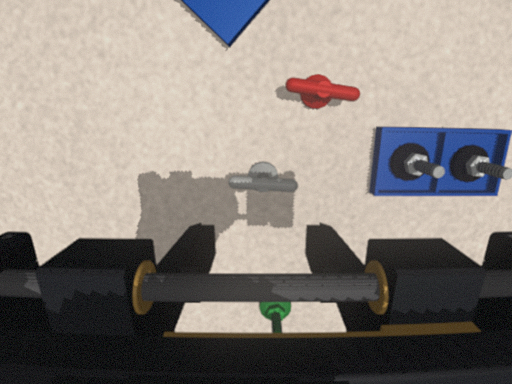

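The steel bar at (262,183) has its middle at (451,-133) mm and its axis at 114°. The red look-alike at (322,90) is left alone. I'll turn the jaws square to the bar.

>>> send_rows:
  series:
    - {"dx": -1.2,"dy": 2.7,"dz": 0,"turn": 0.14,"grip": 0.6}
    - {"dx": 0,"dy": 0,"dz": 0,"turn": 0.14,"grip": 0.6}
    - {"dx": 0,"dy": 0,"dz": 0,"turn": 0.14,"grip": 0.6}
    - {"dx": 0,"dy": 0,"dz": 0,"turn": 0.14,"grip": 0.6}
    - {"dx": 0,"dy": 0,"dz": 0,"turn": 0.14,"grip": 0.6}
    - {"dx": 0,"dy": 0,"dz": 0,"turn": 0.14,"grip": 0.6}
    - {"dx": 0,"dy": 0,"dz": 0,"turn": 0.14,"grip": 0.6}
    - {"dx": 0,"dy": 0,"dz": 0,"turn": 0.14,"grip": 0.6}
    - {"dx": 0,"dy": 0,"dz": 0,"turn": 0.14,"grip": 0.6}
    - {"dx": 0,"dy": 0,"dz": 0,"turn": 0.14,"grip": 0.6}
    - {"dx": 0,"dy": 0,"dz": 0,"turn": 0.14,"grip": 0.6}
    - {"dx": 0,"dy": 0,"dz": 0,"turn": 0.1,"grip": 0.6}
    - {"dx": 0,"dy": 0,"dz": 0,"turn": 0,"grip": 0.6}
    - {"dx": 0,"dy": 0,"dz": 30,"turn": 0,"grip": 0.6}
    - {"dx": 0,"dy": 0,"dz": 30,"turn": 0,"grip": 0.6}
    - {"dx": 0,"dy": 0,"dz": 0,"turn": 0,"grip": 0.6}
    - {"dx": 0,"dy": 0,"dz": 0,"turn": 0,"grip": 0.6}

```text
clock: 35.3
tool_pos: [0.4508, -0.1326, 0.0854]
eef_rot: [0.841, -0.542, -0.001, 0.0]
contact_force: [0.0, 0.7, 0.6]
opening: 0.6
```

Run:
```python
from h import *
p=look('w21',("tap_handle",))
bar(p)
goto(.4507,-.133,.0,24.3)
```

```text
tap_handle 0.84 [129.  90. 174. 183.] 2540 med [ 0.5563 -0.1434  0.0396] mid [ 0.5638 -0.1406  0.0213] top [ 0.5593 -0.1413  0.041 ] 1544 col [149.  46.  43.]
tap_handle 0.63 [242. 156. 281. 240.] 1886 med [ 0.4504 -0.1361  0.0402] mid [ 0.447  -0.1318  0.021 ] top [ 0.4506 -0.1363  0.0409] 1284 col [134.  132.  127.5]
bar 0.84 [129.3, 89.8, 173.5, 183.0] mid [ 559.6 -139.7] [15.5 72.4] axis deg 110.5 z 0.0442 col [149.  46.  43.]
bar 0.63 [242.4, 156.2, 280.7, 239.5] mid [ 449.6 -134.1] [15.1 71.9] axis deg 114.3 z 0.0439 col [134.  132.  127.5]
at [ 0.4519 -0.1333  0.0865] jaw -155.68 tilt 0.13 q7 -2.27 open 0.598 F [-0.9 -0.6  0.5] t 35.45
shift [-0.9  1.1 86.5]
turn(tool z down: -world) 0.0
```

View pics/w21.png

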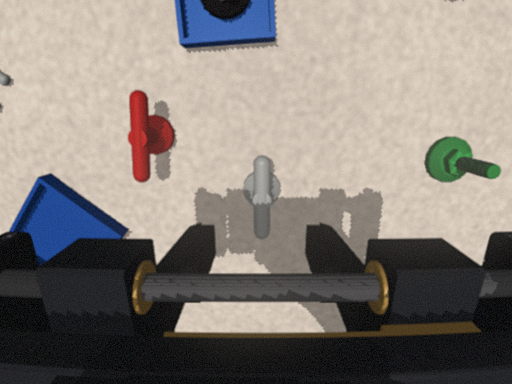

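The bar at (262,197) runs along the image's vertical, square to the jaws and between the fingers. I'll descend to tips at about 26 mm.

>>> send_rows:
  series:
    - {"dx": 0,"dy": 1,"dz": 30,"turn": 0,"grip": 0.6}
    - {"dx": 0,"dy": 0,"dz": 30,"turn": 0,"grip": 0.6}
    - {"dx": 0,"dy": 0,"dz": 18,"turn": 0,"grip": 0.6}
    - {"dx": 0,"dy": 0,"dz": 8,"turn": 0,"grip": 0.6}
    - {"dx": 0,"dy": 0,"dz": 0,"turn": 0,"grip": 0.6}
    - {"dx": 0,"dy": 0,"dz": 0,"turn": 0,"grip": 0.0}
    - {"dx": 0,"dy": 0,"dz": 0,"turn": 0,"grip": 0.0}
    - {"dx": 0,"dy": 0,"dz": 0,"turn": 0,"grip": 0.0}
    - {"dx": 0,"dy": 0,"dz": 0,"turn": 0,"grip": 0.0}
    - {"dx": 0,"dy": 0,"dz": 0,"turn": 0,"grip": 0.0}
    - {"dx": 0,"dy": 0,"dz": 0,"turn": 0,"grip": 0.0}
    - {"dx": 0,"dy": 0,"dz": 0,"turn": 0,"grip": 0.0}
    - {"dx": 0,"dy": 0,"dz": 0,"turn": 0,"grip": 0.0}

```text
clock: 36.75
tool_pos: [0.4502, -0.1337, -0.0004]
eef_rot: [0.84, -0.543, 0.0, -0.0]
contact_force: [0.1, -0.8, 5.4]
opening: 0.163
```

Run:
```python
from h import *
goto(.6139,-.0035,.10,75)
p=look('s22',(),'side')
cv2.imwrite('pics/s22c.png',cv2.resize(p['img'][160:250,180:280,::-1],None,fx=6,fy=6))
```

```text
at [ 0.4502 -0.1337 -0.0004] jaw -155.73 tilt 0.02 q7 -2.25 open 0.163 F [ 0.1 -0.8  5.4] t 36.75
shift [ -51.4 -202.8 -100.4]
turn(tool z down: -world) -0.885
```

View pics/s22c.png

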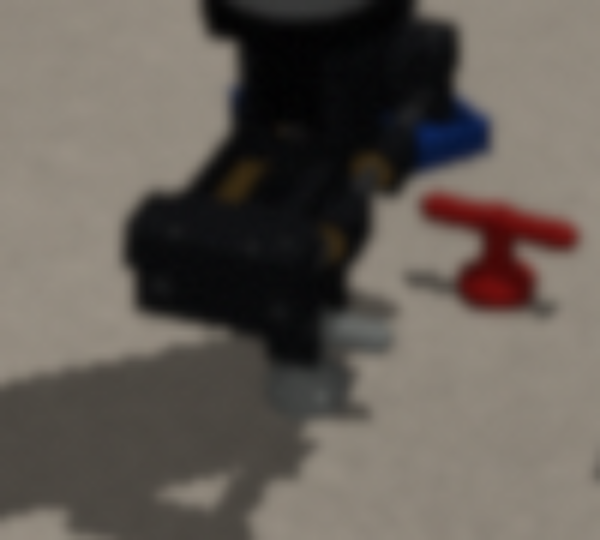

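It grips at 14.3 mm on the 16 mm neck. I'll lift, then turn so the bar lies parallel to the tray sides, which also moves joint 7 away from its limit.

>>> send_rows:
  series:
    - {"dx": 0,"dy": 0,"dz": -20,"turn": 0,"grip": 0.0}
    - {"dx": 0,"dy": 0,"dz": -30,"turn": 0,"grip": 0.0}
    - {"dx": 0,"dy": 0,"dz": -30,"turn": 0,"grip": 0.0}
    - {"dx": 0,"dy": 0,"dz": -20,"turn": -0.085,"grip": 0.0}
    - {"dx": 0,"dy": 0,"dz": 0,"turn": -0.1,"grip": 0.0}
    - {"dx": 0,"dy": 0,"dz": 0,"turn": -0.1,"grip": 0.0}
    - {"dx": 0,"dy": 0,"dz": 0,"turn": -0.1,"grip": 0.0}
    - {"dx": 0,"dy": 0,"dz": 0,"turn": -0.1,"grip": 0.0}
    - {"dx": 0,"dy": 0,"dz": 0,"turn": -0.1,"grip": 0.0}
    - {"dx": 0,"dy": 0,"dz": 0,"turn": -0.1,"grip": 0.0}
    - {"dx": 0,"dy": 0,"dz": 0,"turn": -0.1,"grip": 0.0}
    - {"dx": 0,"dy": 0,"dz": 0,"turn": -0.1,"grip": 0.0}
    - {"dx": 0,"dy": 0,"dz": 0,"turn": 0,"grip": 0.0}

```text
clock: 38.1
tool_pos: [0.4497, -0.1335, 0.099]
eef_rot: [0.991, -0.13, -0.0, -0.0]
contact_force: [-1.0, -0.3, -1.2]
opening: 0.167
```

Run:
```python
from h import *
goto(.6139,-.0035,.10,75)
```

```text
at [ 0.4497 -0.1335  0.099 ] jaw -105.0 tilt 0.05 q7 -1.77 open 0.167 F [-1.  -0.3 -1.2] t 38.1
shift [ 125.  -168.1   -1.1]
turn(tool z down: -world) 0.0
```

>>> send_rows:
  series:
    - {"dx": 12,"dy": -16,"dz": 0,"turn": 0,"grip": 0.0}
    - {"dx": 20,"dy": -27,"dz": 0,"turn": 0,"grip": 0.0}
    - {"dx": 20,"dy": -27,"dz": 0,"turn": 0,"grip": 0.0}
    - {"dx": 20,"dy": -27,"dz": 0,"turn": 0,"grip": 0.0}
    - {"dx": 20,"dy": -27,"dz": 0,"turn": 0,"grip": 0.0}
    - {"dx": 20,"dy": -27,"dz": 0,"turn": 0,"grip": 0.0}
    - {"dx": 13,"dy": -17,"dz": 0,"turn": 0,"grip": 0.0}
    - {"dx": 0,"dy": 0,"dz": 0,"turn": 0,"grip": 0.0}
    - {"dx": 0,"dy": 0,"dz": 0,"turn": 0,"grip": 0.0}

```text
clock: 39.0
tool_pos: [0.6132, -0.004, 0.0986]
eef_rot: [0.991, -0.131, -0.001, 0.0]
contact_force: [-1.3, -1.3, -1.2]
opening: 0.165
```

Run:
```python
from h import *
p=look('w23',("tap_handle","square_tray")); rect(p,'square_tray')
bar(p)
goto(.6139,-.0035,.0036,75)
```

```text
tap_handle 0.8 [233. 181. 285. 305.] 2887 med [ 0.6237 -0.0074  0.1397] mid [ 0.615  -0.0047  0.0731] top [ 0.6249 -0.0071  0.1402] 2285 col [108. 108. 107.]
tap_handle 0.68 [382. 184. 454. 237.] 2076 med [ 0.5654 -0.135   0.0373] mid [ 0.5623 -0.1381  0.0215] top [ 0.5623 -0.1382  0.0407] 1086 col [167.  60.  56.]
tap_handle 0.55 [ 36. 260.  70. 328.] 463 med [0.5323 0.2644 0.0072] mid [0.5718 0.1784 0.0944] top [0.5366 0.251  0.0258] 164 col [28. 52. 87.]
square_tray 0.61 [208. 136. 313. 235.] 6980 med [ 0.6264 -0.0081  0.0035] mid [ 0.6157 -0.0033  0.0095] top [ 0.6294 -0.0058  0.0188] 1419 col [ 59.  90. 162.]
square_tray 0.61 rect ((614.078857421875, -3.0626449584960938), (93.43000030517578, 93.13996887207031), 74.99247741699219)
bar 0.8 [232.6, 180.8, 284.8, 305.2] mid [613.8  -3.9] [14.5 72.6] axis deg 165.0 z 0.206 col [108. 108. 107.]
bar 0.68 [382.4, 184.4, 453.6, 236.8] mid [ 561. -139.] [15.4 73.2] axis deg 110.4 z 0.0439 col [167.  60.  56.]
bar 0.55 [35.8, 259.9, 69.6, 328.4] mid [599.  182.7] [ 57.2 259.7] axis deg 121.9 z 0.1902 col [28. 52. 87.]
at [ 0.6135 -0.005   0.0993] jaw -105.13 tilt 0.07 q7 -1.94 open 0.167 F [ 0.6 -0.9 -1.2] t 39.25
shift [ 0.1 -1.7 95.7]
turn(tool z down: -world) -0.002
```

View pics/w23.png

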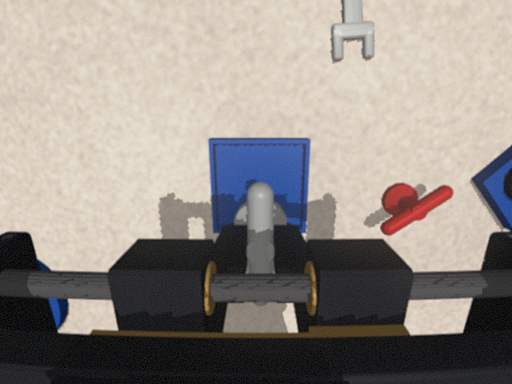

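The handle hangs upright at (262,215), and its bar is aligned with the square tray, centred at (614,-3) mm. I'll lower it.

>>> send_rows:
  series:
    - {"dx": 0,"dy": -0.8,"dz": 25,"turn": 0,"grip": 0.0}
    - {"dx": 0,"dy": 0,"dz": 30,"turn": 0,"grip": 0.0}
    - {"dx": 0,"dy": 0,"dz": 28,"turn": 0,"grip": 0.0}
    - {"dx": 0,"dy": 0,"dz": 7,"turn": 0,"grip": 0.0}
    - {"dx": 0,"dy": 0,"dz": 2,"turn": 0,"grip": 0.0}
    - {"dx": 0,"dy": 0,"dz": 1,"turn": 0,"grip": 0.0}
    - {"dx": 0,"dy": 0,"dz": 0,"turn": 0,"grip": 0.0}

```text
clock: 39.95
tool_pos: [0.6156, -0.0031, 0.0076]
eef_rot: [0.991, -0.131, 0.001, -0.0]
contact_force: [0.1, -0.1, -1.5]
opening: 0.162
```

>>> send_rows:
  series:
    - {"dx": 0,"dy": 0,"dz": 1.5,"turn": 0,"grip": 0.0}
    - {"dx": 0,"dy": 0,"dz": 1,"turn": 0,"grip": 0.0}
    - {"dx": 0,"dy": 0,"dz": 0.7,"turn": 0,"grip": 0.0}
    - {"dx": 0,"dy": 0,"dz": 0,"turn": 0,"grip": 0.0}

```text
clock: 40.35
tool_pos: [0.6148, -0.0031, 0.0036]
eef_rot: [0.991, -0.131, 0.0, 0.0]
contact_force: [-0.5, 0.1, 3.4]
opening: 0.168
```

Contact shows as 3.4 N. I'll release and rise.

>>> send_rows:
  series:
    - {"dx": 0,"dy": 0,"dz": 0,"turn": 0,"grip": 0.45}
    - {"dx": 0,"dy": 0,"dz": 0,"turn": 0,"grip": 0.45}
    - {"dx": 0,"dy": 0,"dz": 0,"turn": 0,"grip": 0.45}
    - {"dx": 0,"dy": 0,"dz": 0,"turn": 0,"grip": 0.45}
    - {"dx": 0,"dy": 0,"dz": 0,"turn": 0,"grip": 0.45}
    - {"dx": 0,"dy": 0,"dz": -20,"turn": 0,"grip": 0.45}
    - {"dx": 0,"dy": 0,"dz": -40,"turn": 0,"grip": 0.45}
    - {"dx": 0,"dy": 0,"dz": -40,"turn": 0,"grip": 0.45}
    - {"dx": 0,"dy": 0,"dz": -40,"turn": 0,"grip": 0.45}
    - {"dx": 0,"dy": 0,"dz": -40,"turn": 0,"grip": 0.45}
    - {"dx": 0,"dy": 0,"dz": 0,"turn": 0,"grip": 0.45}
    - {"dx": 0,"dy": 0,"dz": 0,"turn": 0,"grip": 0.45}

```text
clock: 41.55
tool_pos: [0.6149, -0.003, 0.1839]
eef_rot: [0.991, -0.131, 0.001, -0.0]
contact_force: [-0.7, -0.2, -0.7]
opening: 0.449
```

Run:
```python
from h import *
p=look('w24',("tap_handle","square_tray","foot_a","nut_a","wrench","detergent"));bar(p)
p=look('s24',("foot_a","nut_a","detergent","wrench"),'side',.4)
p=look('sc24',("detergent","wrench"),'scene',.6)
print(get_state()['clock'])
```

```text
tap_handle 0.74 [248. 144. 275. 204.] 908 med [ 0.616  -0.0037  0.0444] mid [ 0.615  -0.004   0.0291] top [ 0.616  -0.0039  0.045 ] 651 col [148. 149. 146.]
tap_handle 0.67 [356. 168. 404. 214.] 1120 med [ 0.5647 -0.1357  0.0383] mid [ 0.5544 -0.1384  0.021 ] top [ 0.562  -0.1384  0.0407] 619 col [166.  64.  60.]
square_tray 0.75 [223. 132. 302. 210.] 4515 med [ 0.6166 -0.0033  0.0036] mid [ 0.6148 -0.0029  0.0089] top [ 0.6154 -0.0032  0.0168] 1115 col [ 61.  89. 157.]
foot_a 0.93 [497. 114. 512. 148.] 377 med [ 0.5829 -0.3229  0.0113] mid [ 0.5811 -0.3256  0.0098] top [ 0.5813 -0.3238  0.0135] 209 col [33. 32. 35.]
foot_a 0.59 [454. 150. 502. 185.] 1057 med [ 0.5503 -0.2681  0.0172] mid [ 0.5476 -0.27    0.0347] top [ 0.5476 -0.2715  0.0615] 104 col [54. 54. 57.]
foot_a 0.49 [450. 304. 464. 332.] 253 med [ 0.3076 -0.2378  0.0161] mid [ 0.4497 -0.1587  0.1487] top [ 0.3902 -0.1847  0.1055] 22 col [ 42. 114.  54.]
nut_a 0.84 [ 32. 237.  65. 267.] 596 med [0.5822 0.3197 0.0189] mid [0.5804 0.3241 0.0211] top [0.5808 0.3162 0.0385] 64 col [86. 66. 36.]
wrench 0.68 [316.   1. 345.  75.]
[... 1007 characters left out ...]
0.0284] mid [0.5319 0.2986 0.0327] top [0.5335 0.2992 0.0469] 14 col [60. 44. 20.]
detergent 0.84 [324. 250. 371. 337.] 2983 med [ 0.3589 -0.5073  0.0999] mid [ 0.369  -0.502   0.0904] top [ 0.3776 -0.4991  0.1709] 236 col [62. 61. 61.]
wrench 0.77 [287. 163. 328. 186.] 254 med [ 0.7774 -0.1329  0.0098] mid [ 0.7872 -0.1295  0.0078] top [ 0.7806 -0.1307  0.0101] 210 col [95. 96. 93.]
detergent 0.67 [204.  92. 224. 129.] 516 med [ 0.3982 -0.4812  0.0975] mid [ 0.3929 -0.489   0.092 ] top [ 0.3863 -0.4948  0.1709] 39 col [89.  88.5 84. ]
wrench 0.66 [170. 220. 214. 249.] 311 med [ 0.7889 -0.1315  0.0082] mid [ 0.7945 -0.1292  0.0057] top [ 0.7919 -0.1312  0.0096] 202 col [136. 138. 130.]
42.35
```

View pics/w24.png

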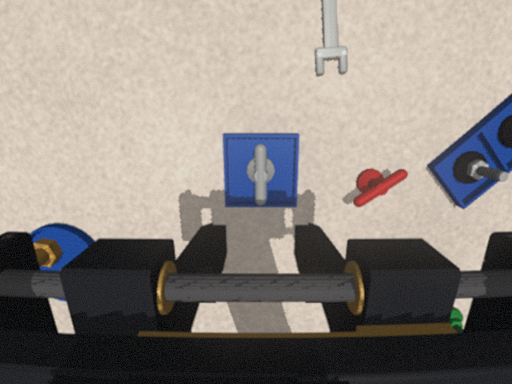

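View pics/s24.png

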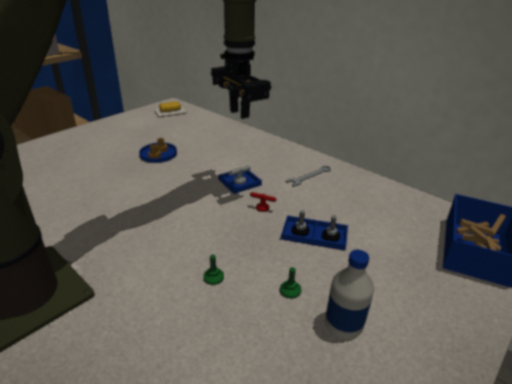

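The wrist picture shows the handle upright in the square tray at (261,172). The side picture shows both feet in the twin tray at (300,225) and (332,232), and both couplings in the dish at (157,150). The bottle, the wrench and the look-alikes are where they were, and the gripper is open and clear of everything. I'll hand the job in.

```bash
python3 -c "
from plant import *
print(finish_job())"
```

```text
the job is handed in; nothing more can be done
None
```

All five parts are in their trays, upright and released. I worked in the order asked: both levelling feet, one per bay, then both brass couplings side by side, then the steel T-bar handle. I handed the job in at about 42 s of the 128 s allowed.

**Last checks:**
- **Heights:** every part measured at about the height it should have on a 4 mm tray floor. The stud tops were at 62–64 mm, the coupling tops at about 43 mm and the bar top at 48 mm.
- **Positions:** the parts sit close to their places. The handle is within 1 mm of the tray centre, and the couplings are about 52 mm apart.
- **Bystanders:** the detergent bottle and the wrench measured the same as at the start, to within camera noise. The green and red look-alikes were not touched.
- **Forces:** the highest reading I saw was 7 N.

**Went wrong:**
- **Missed grasp:** my first grasp of a coupling closed on air just above it, and the coupling did not move. The real fingertips sit about 25 mm above the reported tool point, which disagrees with the tool description. I corrected for this and regrasped.
- **Feet:** I had already placed both before finding this, so they were held only near the top of the stud. They still came down upright and flat.
- **Coupling depth reading:** the last wrist view put the one coupling it could see at 38 mm. It was partly cut off there, and the full view just after I placed it read 43 mm.

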